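Load the backup battery case and screw its gasketed lid down crisscross

TASK

Put every blue battery pack on the desk into a bay of its own in the grey battery case, lying flat, then close the lid fully. Only then tighten the lid's four thumbscrews crisscross in two passes, so that the gasket is squeezed evenly: first turn every screw about half-way, going from corner to diagonally opposite corner, then go round again in crisscross order and turn each fully home. Leave the signature pad, the fingerprint scanner and the note block where they are.

Things in the scene. Friction and masses are not known exactly. Their poses are not given: they have to be found in the camera images.
- lid_hinge (a point): Point on the lid's top face above the middle of its hinge line, turning with the lid (hinge line 8 mm below it when the lid is shut, i.e. at the underside of the lid, 58 mm above the desk). Its x axis runs in the lid's plane from the free edge to the hinge, y along the hinge line, z out of the lid's top face
- lid_edge (a point): Middle of the lid's free edge on its top face, 213 mm from the hinge; axes as lid_hinge. The lid is a grey plate 212 x 254 x 8 mm with an orange tab, 50 mm wide, that sticks out 17 mm past this edge in the same plane. The middle strip of the top face between the screws (140 mm wide) is bare and may be pushed on
- lid (a joint): Lid angle in rad: 0 shut, about 1.57 upright, 1.95 fully open. Starts open at 1.6 to 1.85; the stiff hinge (0.8 N m) holds it anywhere, so it must be pushed all the way down (some 4 N near the free edge; it does not fall by itself)
- case: Fixed grey open box 210 (x) x 250 (y) x 58 mm high, floor 8 mm, walls 4 mm; origin at the centre of its underside, x axis towards the lid's hinge side. Three bays in a row 78 mm apart along y
- bay1 (a point): Centre of the floor of bay 1 of 3 in the case, 8 mm above the desk; axes as the case's. Bounded along x by low ribs 6 mm high and 54 mm apart, along y by black dividers 18 mm high and 72 mm apart; copper contact pad on the floor. A pack lies in it with its 62 mm side along y
- bay2 (a point): Centre of the floor of bay 2 of 3 in the case, 8 mm above the desk; axes as the case's. Bounded along x by low ribs 6 mm high and 54 mm apart, along y by black dividers 18 mm high and 72 mm apart; copper contact pad on the floor. A pack lies in it with its 62 mm side along y
- bay3 (a point): Centre of the floor of bay 3 of 3 in the case, 8 mm above the desk; axes as the case's. Bounded along x by low ribs 6 mm high and 54 mm apart, along y by black dividers 18 mm high and 72 mm apart; copper contact pad on the floor. A pack lies in it with its 62 mm side along y
- pack1_c (a point): Centre of blue battery pack 1 (may be absent): a block 46 (x) x 62 (y) x 40 mm (z), 0.15 to 0.3 kg, lying flat on the desk, white label and brass contacts on top. Either way round and any bay will do
- pack2_c (a point): Centre of blue battery pack 2 (may be absent): a block 46 (x) x 62 (y) x 40 mm (z), 0.15 to 0.3 kg, lying flat on the desk, white label and brass contacts on top. Either way round and any bay will do
- pack3_c (a point): Centre of blue battery pack 3 (may be absent): a block 46 (x) x 62 (y) x 40 mm (z), 0.15 to 0.3 kg, lying flat on the desk, white label and brass contacts on top. Either way round and any bay will do
- screw1_grip (a point): Thumbscrew 1, on its axis, half-way up its black grip bar: 34 mm long (point x axis), 12 mm thick (point y axis), 22 mm tall, on a steel disc 30 mm across and 6 mm thick on the lid; this point lies 17 mm above the lid's top face (83 mm above the desk when shut). The four stand at the corners of a rectangle 160 x 190 mm on the lid, numbered round it: 1 and 3 are diagonally opposite, as are 2 and 4
- screw2_grip (a point): Thumbscrew 2, on its axis, half-way up its black grip bar: 34 mm long (point x axis), 12 mm thick (point y axis), 22 mm tall, on a steel disc 30 mm across and 6 mm thick on the lid; this point lies 17 mm above the lid's top face (83 mm above the desk when shut). The four stand at the corners of a rectangle 160 x 190 mm on the lid, numbered round it: 1 and 3 are diagonally opposite, as are 2 and 4
- screw3_grip (a point): Thumbscrew 3, on its axis, half-way up its black grip bar: 34 mm long (point x axis), 12 mm thick (point y axis), 22 mm tall, on a steel disc 30 mm across and 6 mm thick on the lid; this point lies 17 mm above the lid's top face (83 mm above the desk when shut). The four stand at the corners of a rectangle 160 x 190 mm on the lid, numbered round it: 1 and 3 are diagonally opposite, as are 2 and 4
- screw4_grip (a point): Thumbscrew 4, on its axis, half-way up its black grip bar: 34 mm long (point x axis), 12 mm thick (point y axis), 22 mm tall, on a steel disc 30 mm across and 6 mm thick on the lid; this point lies 17 mm above the lid's top face (83 mm above the desk when shut). The four stand at the corners of a rectangle 160 x 190 mm on the lid, numbered round it: 1 and 3 are diagonally opposite, as are 2 and 4
- screw1 (a joint): Angle of thumbscrew 1 in rad, growing clockwise seen from above the lid; 0 fully slack, 2.4 fully home (a stop), about 1.2 half-way. Starts at 0 to 0.35. It stays where it is left (0.08 N m of friction)
- screw2 (a joint): Angle of thumbscrew 2 in rad, growing clockwise seen from above the lid; 0 fully slack, 2.4 fully home (a stop), about 1.2 half-way. Starts at 0 to 0.35. It stays where it is left (0.08 N m of friction)
- screw3 (a joint): Angle of thumbscrew 3 in rad, growing clockwise seen from above the lid; 0 fully slack, 2.4 fully home (a stop), about 1.2 half-way. Starts at 0 to 0.35. It stays where it is left (0.08 N m of friction)
- screw4 (a joint): Angle of thumbscrew 4 in rad, growing clockwise seen from above the lid; 0 fully slack, 2.4 fully home (a stop), about 1.2 half-way. Starts at 0 to 0.35. It stays where it is left (0.08 N m of friction)
- sigpad: Black signature pad 150 x 200 x 18 mm, bystander; origin at the centre of its underside
- scanner: Black fingerprint scanner 70 x 55 x 60 mm, bystander; origin at the centre of its underside
- notes: Yellow block of notes 76 x 76 x 22 mm, bystander; origin at the centre of its underside
Not all that is in view belongs to the job. What is shaped like the part that bears pack1_c but orange is not meant.

How it is judged:
On the way, in this order (a step that is already met when the one before it is completed fails the run):
1. every battery pack lies flat in a bay of its own, lid still open (((horizontal distance between pack1_c and bay1 below 0.011 m and z of pack1_c in the frame of bay1 between 0.012 and 0.024 m and angle between pack1_c's own z axis and vertical below 0.1 rad and angle between the x axis of pack1_c and the x axis of bay1, either way round below 0.2 rad) or (horizontal distance between pack1_c and bay2 below 0.011 m and z of pack1_c in the frame of bay2 between 0.012 and 0.024 m and angle between pack1_c's own z axis and vertical below 0.1 rad and angle between the x axis of pack1_c and the x axis of bay2, either way round below 0.2 rad) or (horizontal distance between pack1_c and bay3 below 0.011 m and z of pack1_c in the frame of bay3 between 0.012 and 0.024 m and angle between pack1_c's own z axis and vertical below 0.1 rad and angle between the x axis of pack1_c and the x axis of bay3, either way round below 0.2 rad)) and ((horizontal distance between pack2_c and bay1 below 0.011 m and z of pack2_c in the frame of bay1 between 0.012 and 0.024 m and angle between pack2_c's own z axis and vertical below 0.1 rad and angle between the x axis of pack2_c and the x axis of bay1, either way round below 0.2 rad) or (horizontal distance between pack2_c and bay2 below 0.011 m and z of pack2_c in the frame of bay2 between 0.012 and 0.024 m and angle between pack2_c's own z axis and vertical below 0.1 rad and angle between the x axis of pack2_c and the x axis of bay2, either way round below 0.2 rad) or (horizontal distance between pack2_c and bay3 below 0.011 m and z of pack2_c in the frame of bay3 between 0.012 and 0.024 m and angle between pack2_c's own z axis and vertical below 0.1 rad and angle between the x axis of pack2_c and the x axis of bay3, either way round below 0.2 rad)) and ((horizontal distance between pack3_c and bay1 below 0.011 m and z of pack3_c in the frame of bay1 between 0.012 and 0.024 m and angle between pack3_c's own z axis and vertical below 0.1 rad and angle between the x axis of pack3_c and the x axis of bay1, either way round below 0.2 rad) or (horizontal distance between pack3_c and bay2 below 0.011 m and z of pack3_c in the frame of bay2 between 0.012 and 0.024 m and angle between pack3_c's own z axis and vertical below 0.1 rad and angle between the x axis of pack3_c and the x axis of bay2, either way round below 0.2 rad) or (horizontal distance between pack3_c and bay3 below 0.011 m and z of pack3_c in the frame of bay3 between 0.012 and 0.024 m and angle between pack3_c's own z axis and vertical below 0.1 rad and angle between the x axis of pack3_c and the x axis of bay3, either way round below 0.2 rad)) and value of joint lid above 0.3 rad), for 0.2 s.
2. the lid is shut (value of joint lid below 0.05 rad), for 0.2 s.
3. all four screws are about half-way (over 0.85 rad) (value of joint lid below 0.05 rad and value of joint each of screw1, screw2, screw3, screw4 above 0.85 rad), for 0.2 s.
4. all four screws are home (over 2.15 rad) (value of joint lid below 0.05 rad and value of joint each of screw1, screw2, screw3, screw4 above 2.15 rad), for 0.2 s.
At the end, for the whole second after the job is handed in: Every pack present lies in a bay (centre within 11 mm of the bay's, turned less than 0.2 rad from it, flat), the lid is shut (under 0.05 rad), and all four screws are over 2.15 rad and still (all of step 4 and ((horizontal distance between pack1_c and bay1 below 0.011 m and z of pack1_c in the frame of bay1 between 0.012 and 0.024 m and angle between pack1_c's own z axis and vertical below 0.1 rad and angle between the x axis of pack1_c and the x axis of bay1, either way round below 0.2 rad) or (horizontal distance between pack1_c and bay2 below 0.011 m and z of pack1_c in the frame of bay2 between 0.012 and 0.024 m and angle between pack1_c's own z axis and vertical below 0.1 rad and angle between the x axis of pack1_c and the x axis of bay2, either way round below 0.2 rad) or (horizontal distance between pack1_c and bay3 below 0.011 m and z of pack1_c in the frame of bay3 between 0.012 and 0.024 m and angle between pack1_c's own z axis and vertical below 0.1 rad and angle between the x axis of pack1_c and the x axis of bay3, either way round below 0.2 rad)) and ((horizontal distance between pack2_c and bay1 below 0.011 m and z of pack2_c in the frame of bay1 between 0.012 and 0.024 m and angle between pack2_c's own z axis and vertical below 0.1 rad and angle between the x axis of pack2_c and the x axis of bay1, either way round below 0.2 rad) or (horizontal distance between pack2_c and bay2 below 0.011 m and z of pack2_c in the frame of bay2 between 0.012 and 0.024 m and angle between pack2_c's own z axis and vertical below 0.1 rad and angle between the x axis of pack2_c and the x axis of bay2, either way round below 0.2 rad) or (horizontal distance between pack2_c and bay3 below 0.011 m and z of pack2_c in the frame of bay3 between 0.012 and 0.024 m and angle between pack2_c's own z axis and vertical below 0.1 rad and angle between the x axis of pack2_c and the x axis of bay3, either way round below 0.2 rad)) and ((horizontal distance between pack3_c and bay1 below 0.011 m and z of pack3_c in the frame of bay1 between 0.012 and 0.024 m and angle between pack3_c's own z axis and vertical below 0.1 rad and angle between the x axis of pack3_c and the x axis of bay1, either way round below 0.2 rad) or (horizontal distance between pack3_c and bay2 below 0.011 m and z of pack3_c in the frame of bay2 between 0.012 and 0.024 m and angle between pack3_c's own z axis and vertical below 0.1 rad and angle between the x axis of pack3_c and the x axis of bay2, either way round below 0.2 rad) or (horizontal distance between pack3_c and bay3 below 0.011 m and z of pack3_c in the frame of bay3 between 0.012 and 0.024 m and angle between pack3_c's own z axis and vertical below 0.1 rad and angle between the x axis of pack3_c and the x axis of bay3, either way round below 0.2 rad)) and velocity of joint each of screw1, screw2, screw3, screw4 below 0.1 rad/s); the robot touches nothing.
It fails at once if a screw goes past 1.8 rad while another is still under 0.7 rad (one at a time instead of in passes) (value of joint any of screw1, screw2, screw3, screw4 above 1.8 rad and value of joint any of screw1, screw2, screw3, screw4 below 0.7 rad).
It fails at once if first pass not crisscross: two neighbouring screws past 0.8 rad while both others are under 0.7 rad ((value of joint each of screw1, screw2 above 0.8 rad and value of joint each of screw3, screw4 below 0.7 rad) or (value of joint each of screw2, screw3 above 0.8 rad and value of joint each of screw1, screw4 below 0.7 rad) or (value of joint each of screw3, screw4 above 0.8 rad and value of joint each of screw1, screw2 below 0.7 rad) or (value of joint each of screw4, screw1 above 0.8 rad and value of joint each of screw2, screw3 below 0.7 rad)).
It fails at once if second pass not crisscross: two neighbouring screws past 2.1 rad while both others are under 1.9 rad ((value of joint each of screw1, screw2 above 2.1 rad and value of joint each of screw3, screw4 below 1.9 rad) or (value of joint each of screw2, screw3 above 2.1 rad and value of joint each of screw1, screw4 below 1.9 rad) or (value of joint each of screw3, screw4 above 2.1 rad and value of joint each of screw1, screw2 below 1.9 rad) or (value of joint each of screw4, screw1 above 2.1 rad and value of joint each of screw2, screw3 below 1.9 rad)).
It fails at once if a screw is tightened (past 0.7 rad) while the lid is open (over 0.15 rad) (value of joint lid above 0.15 rad and value of joint any of screw1, screw2, screw3, screw4 above 0.7 rad).
It fails at once if the signature pad, the scanner or the note block is moved by more than 20 mm (distance of any of sigpad, scanner, notes from where it was at the start of the episode above 0.02 m).
Of pack1, pack2, pack3 only 1 to 3 are there at a start; the rules pass over those that are not, and their reading is None.
At some moment in a run one of pack1, pack2, pack3 may be knocked a few centimetres aside while the robot is not near it.
Once in a run the grip may slacken for a moment while it holds something.
It also fails if it takes over 210 s, if anything falls off the work surface, if the arm or the gripper's body presses on something with over 40 N, if the wrist force passes 120 N, or if a joint passes its speed limit or range.

ROBOT

A 6-joint arm with a two-finger parallel gripper is mounted at the origin on the work surface. World frame = base frame: x ahead of the robot, y to its left, z up, the work surface at z = 0. Lengths are in m, angles in rad, forces in N, time in s.
With the tool pointing down it reaches from about 0.225 to 0.875 m from the base axis. Payload 3.4 kg.
Tool frame: the origin (TCP) lies at the very end of the fingers, on their centre line; the grasp point (between the pads) lies 19 mm behind it; z points along the fingers, y is the line along which they close (so a half turn about z gives the same grasp; the last joint's range is limited). The gripper opens to 85 mm and grips with 20 to 120 N. Pads are 22 mm wide; open, the fingers measure 114 mm over their backs; the gripper's body (76 mm by 85 mm) begins 54 mm behind the grasp point. The pads swing forward as they close: fully open they stand 13 mm farther back than shut.
Start: joints at [1.21, 0.276, 1.505, -0, 1.361, -0.121], TCP at [0.137, 0.559, 0.231] pointing down, gripper open.
Joint ranges: [-2.89, 2.89], [-0.75, 2.08], [0.22, 2.7], [-1.18, 4.32], [0.11, 2.71], [-2.7, 2.7]. Speed limits (rad/s): [2.57, 2.57, 3.14, 3.14, 3.14, 3.14].

INTERFACE

Orientations are given as a unit quaternion [w, x, y, z].
In Python, from rig import get_state, optics, sign_off gives the robot as it stands.
- The arm moves only by the tool send_rows, never from a script. Its argument "increments" is a list of rows, each an object with "gripper": the gripper's target within -1 to 1 (shut at 1, half-way at 0, fully open at -1); "linear": the shift along the world's x, y, z in m, a list of three; "delta_rot": the turn, a rotation vector about the world's x, y, z in rad, a list of three. In form: [{"gripper": gripper, "linear": [dx, dy, dz], "delta_rot": [rx, ry, rz]}, ...]. A call has 1 to 8 rows; each row is the pose to reach, as a shift and turn from the pose commanded when the call began; what a row does not reach only later rows make up. A row lasts 1/10 s, in which the tool goes at most 50 mm and 8.59 degrees, less where a joint would pass 70% of its speed; a pose out of reach is approached as far as the arm can. A call with a gripper value outside its range is refused whole. The fingers move at their own pace and stop on an object; "newtons" is the grip in N (left out, the last holds). Time passes only in rows, so rows that repeat a pose let the fingers close. It gives the time, the measured TCP pose, the force, the opening and the grip force at its end, in the units of the state.
- get_state(): the state, without advancing time (a new reading comes with each control period).
- optics.get_image(name): name is "scene" or "top"; returns a dict with "pixels" (420x560x3 uint8, blue, green, red), "K" (3x3 intrinsics, pixels), "k1" (the pictures are not rectified: a ray, as slopes to the right and down, at radius r is drawn at 1 + k1 r^2 times it, then the intrinsics apply), "rvec" (rotation vector, rad) and "tvec" (3), from world to camera coordinates, as OpenCV has them. Camera axes: x right, y down, z forward; pixel columns grow to the right and rows downward; lengths in m; the calibration is good to about 2 mm. A picture is of the moment at which its call begins. There is no depth.
- sign_off(): hands the job in; it is judged then, once.
The state is a dict: "clock": time; "qpos": joint angles; "qd": joint speeds; "effort": joint torques, N m; "position": TCP position; "ee_rot": TCP orientation; "contact_force": force on the tool from outside, world axes, zero at the start; "moment": the same for the moment, N m; "width": finger opening in m; "gripper_force": force on a finger pad.
Only numpy, scipy, OpenCV 4.12 (cv2) and the standard library are available. Lean on these libraries where they do the work, as an engineer would, in place of code of your own. Each camera call takes 0.05 s, during which the arm holds its last target. There are 200 camera calls.

## Working session

There is one attempt and no reset: what is moved stays moved. The work goes in short steps, Python scripts to look and compute and a tool call to move; the robot and the scene stay as the last step left them, time stands still between calls to the robot, and variables do not carry over. Pictures are saved under pics/ and viewed, at most 17 in all, crops included, and the job is handed in when it is done.

Besides the shell and the picture viewer there is one more tool, called after "Call:" as name(argument=value, ...) on one line, values as JSON. send_rows: Moves the arm, as the interface text tells. Its arguments: {"type":"object","properties":{"increments":{"type":"array"},"newtons":{"type":"number"}},"required":["increments"]}

```bash
mkdir -p pics; cat > h.py <<'E'
import numpy as np, cv2
from rig import get_state, optics, sign_off
def cam(n):
    d=optics.get_image(n); d['R']=cv2.Rodrigues(np.array(d['rvec'],float))[0]; d['t']=np.array(d['tvec'],float).ravel(); d['img']=np.array(d['pixels'],np.uint8); d['K']=np.array(d['K'],float); return d
def dist(d): return np.array([d['k1'],0,0,0],float)
def ray(d,uv):
    K=d['K']; out=[]
    for u,v in np.atleast_2d(np.asarray(uv,float)):
        p=np.array([(u-K[0,2])/K[0,0],(v-K[1,2])/K[1,1]]); s=p.copy()
        for _ in range(20): s=p/(1+d['k1']*(s@s))
        out.append(d['R'].T@np.array([s[0],s[1],1]))
    return -d['R'].T@d['t'],np.array(out)
def toz(d,uv,z):
    c,r=ray(d,uv); return c+r*((z-c[2])/r[:,2])[:,None]
def proj(d,P):
    return cv2.projectPoints(np.atleast_2d(np.asarray(P,float)),d['R'],d['t'],d['K'],dist(d))[0].reshape(-1,2)
E
python3 - <<'E'
from h import *
for n in('top','scene'):
    d=cam(n); cv2.imwrite(f'pics/{n}0.png',d['img']); print(n,d['K'].tolist(),d['k1'],-d['R'].T@d['t'],d['R'][2])
s=get_state();print(s)
E
```

```text
top [[501.33312134250764, 0.0, 273.5999378492036], [0.0, 501.33312134250764, 203.34540786949407], [0.0, 0.0, 1.0]] -0.184542776233516 [0.30666574 0.03647943 1.73732105] [ 0.12545325 -0.00950447 -0.992054  ]
scene [[441.9775172620397, 0.0, 277.0242243997256], [0.0, 441.9775172620397, 198.0016176869347], [0.0, 0.0, 1.0]] -0.09810652744607318 [ 1.16209356 -0.68942937  0.81996759] [-0.5295854   0.59114439 -0.60834827]
{'clock': 0.1, 'qpos': array([ 1.20997519e+00,  2.76527824e-01,  1.50596924e+00,  2.99021358e-05,
        1.36070261e+00, -1.20980926e-01]), 'qd': array([-0.00183665, -0.00190544, -0.00324272, -0.00337141, -0.00086468,
        0.00033061]), 'effort': array([ 4.76520690e-04, -4.17708778e+01, -2.46400416e+01, -1.46692009e-04,
        5.85646936e-03,  1.90569114e-05]), 'position': array([0.13641341, 0.55811969, 0.23054331]), 'ee_rot': array([-2.05897574e-04,  1.19635955e-01,  9.92817502e-01, -7.76820804e-04]), 'contact_force': array([-0.03659112, -0.09092642,  1.06754875]), 'moment': array([-0.01569221, -0.01163504,  0.00915867]), 'gripper_force': 0.0, 'width': 0.08546818379849928}
```

View pics/top0.png

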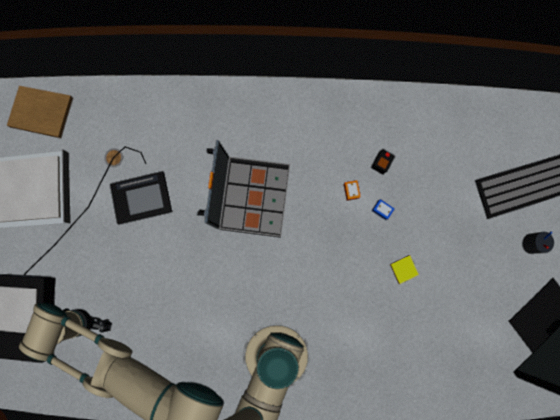

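View pics/scene0.png

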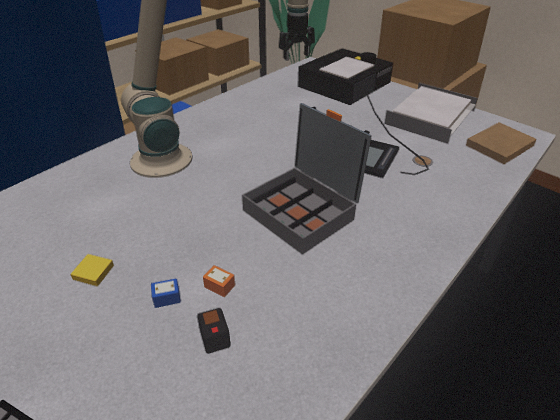

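```bash
cat >> h.py <<'E'
def blobs(d,kind,amin=12):
    hsv=cv2.cvtColor(d['img'],cv2.COLOR_BGR2HSV)
    lo,hi={'blue':((105,120,50),(125,255,255)),'copper':((3,70,40),(16,200,190)),'orange':((3,170,120),(18,255,255)),'yellow':((22,120,80),(35,255,255))}[kind]
    m=cv2.inRange(hsv,lo,hi); n,l,s,c=cv2.connectedComponentsWithStats(m)
    return [(c[i].round(2),s[i].tolist(),(l==i).astype(np.uint8)) for i in range(1,n) if s[i,4]>=amin]
E
python3 - <<'E'
from h import *
D={n:cam(n) for n in('top','scene')}
for n,d in D.items():
  for k in('blue','copper','orange','yellow'):
    for c,s,m in blobs(d,k):
        print(n,k,c,s,toz(d,c,{'blue':.03,'copper':.008,'orange':.03,'yellow':.02}[k]).round(4).tolist())
a=D['top']['img'][120:290,190:450]; b=D['scene']['img'][90:350,60:400]
cv2.imwrite('pics/topc.png',cv2.resize(a,None,fx=3,fy=3,interpolation=cv2.INTER_CUBIC))
cv2.imwrite('pics/scc.png',cv2.resize(b,None,fx=2.3,fy=2.3,interpolation=cv2.INTER_CUBIC))
E
```

```text
top blue [382.34 209.58] [373, 200, 21, 19, 129] [[0.5092, -0.3573, 0.03]]
top blue [547.59 235.55] [544, 232, 8, 8, 22] [[0.4261, -0.9853, 0.03]]
top copper [279.03  34.05] [0, 26, 560, 28, 2945] [[1.1601, 0.0129, 0.008]]
top copper [25.95 88.71] [21, 87, 10, 5, 21] [[0.9434, 0.9699, 0.008]]
top copper [48.96 94.87] [44, 91, 9, 11, 23] [[0.9164, 0.8704, 0.008]]
top copper [ 30.12 100.09] [27, 93, 9, 15, 32] [[0.8973, 0.946, 0.008]]
top copper [58.5  94.58] [56, 93, 6, 5, 12] [[0.9169, 0.8317, 0.008]]
top copper [43.42 99.17] [41, 97, 6, 5, 12] [[0.8998, 0.8911, 0.008]]
top copper [ 55.56 103.69] [52, 101, 8, 7, 16] [[0.8812, 0.8394, 0.008]]
top copper [ 15.48 109.86] [11, 107, 11, 7, 21] [[0.8598, 1.0029, 0.008]]
top copper [ 30.88 111.79] [23, 106, 17, 12, 52] [[0.851, 0.9368, 0.008]]
top copper [ 64.45 112.65] [63, 109, 5, 9, 20] [[0.846, 0.7998, 0.008]]
top copper [ 48.04 115.48] [44, 111, 10, 10, 25] [[0.8357, 0.8645, 0.008]]
top copper [ 12.5  116.19] [9, 113, 7, 7, 16] [[0.835, 1.0123, 0.008]]
top copper [ 18.13 118.8 ] [16, 115, 6, 8, 15] [[0.8243, 0.9869, 0.008]]
top copper 
[... 6099 characters left out ...]
ene copper [278.82 199.88] [268, 194, 22, 13, 159] [[0.4655, 0.0963, 0.008]]
scene copper [297.2 212.3] [286, 206, 23, 14, 182] [[0.5443, 0.0877, 0.008]]
scene copper [314.25 223.8 ] [305, 218, 19, 12, 129] [[0.6127, 0.0804, 0.008]]
scene copper [218.74 282.16] [203, 265, 32, 32, 513] [[0.5737, -0.2452, 0.008]]
scene copper [210.55 316.84] [202, 309, 18, 16, 185] [[0.6368, -0.3279, 0.008]]
scene orange [334.11 112.42] [328, 110, 14, 6, 19] [[0.2718, 0.6437, 0.03]]
scene orange [217.98 277.39] [203, 266, 30, 21, 140] [[0.5771, -0.2482, 0.03]]
scene yellow [357.83  57.5 ] [355, 56, 6, 4, 18] [[-0.0216, 1.2631, 0.02]]
scene yellow [ 90.73 267.88] [71, 254, 41, 31, 663] [[0.3089, -0.4385, 0.02]]
```

View pics/topc.png

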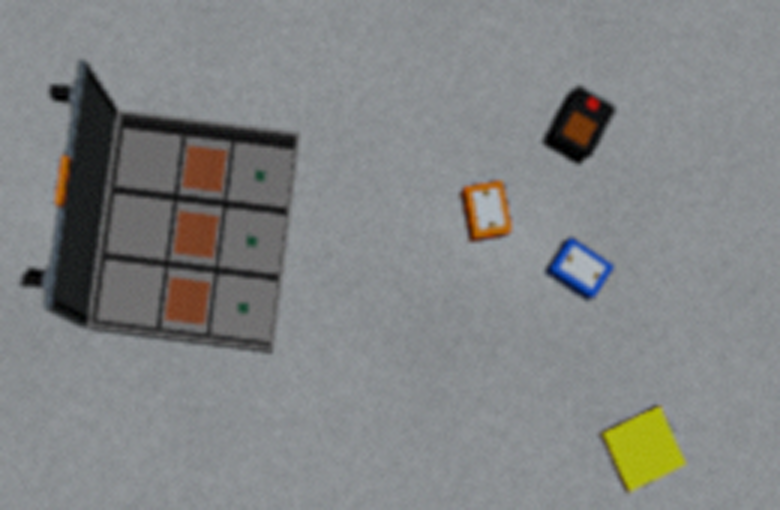

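View pics/scc.png

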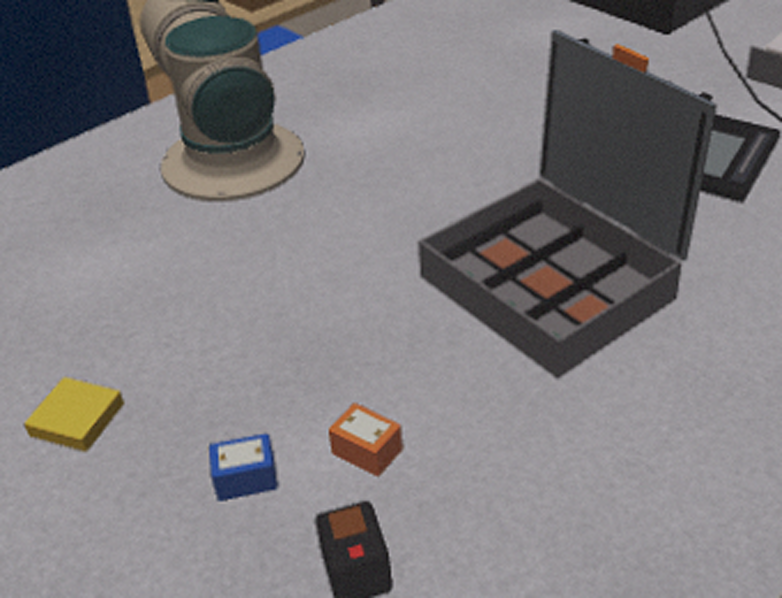

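```bash
cat >> h.py <<'E'
def pack(d,z=.04):
    """label centre and long-axis angle from the white label enclosed by the biggest on-desk blue blob"""
    b=[x for x in blobs(d,'blue',40) if 0.2<toz(d,x[0],.03)[0][0]<.8]
    out=[]
    for c,s,m in b:
        hull=cv2.convexHull(np.argwhere(m)[:,::-1].astype(np.int32)); f=cv2.fillPoly(np.zeros_like(m),[hull],1)
        w=cv2.inRange(cv2.cvtColor(d['img'],cv2.COLOR_BGR2HSV),(0,0,110),(180,90,255))//255*f
        ys,xs=np.nonzero(w); P=toz(d,np.c_[xs,ys],z)[:,:2]; r=cv2.minAreaRect(P.astype(np.float32)*1000)
        h=cv2.minAreaRect(toz(d,np.argwhere(f)[:,::-1],z)[:,:2].astype(np.float32)*1000)
        out.append((P.mean(0).round(4),len(xs),r,h))
    return out
E
python3 - <<'E'
from h import *
for n in('top','scene'):
    d=cam(n)
    for p in pack(d): print(n,p)
    print(toz(d,{'top':[383.3,209.3],'scene':[165,287]}[n],.04))
# top outline corners of pack, case rim (crop px /3 + offset)
d=cam('top')
C=np.array([[570,238],[612,266],[592,298],[548,270]])/3+[190,120]; P=toz(d,C,.04)[:,:2]; print(P.round(3).tolist(), np.diff(P[[0,1,2,3,0]],axis=0).round(3).tolist())
C=np.array([[122,115],[297,133],[272,352],[92,326]])/3+[190,120]; P=toz(d,C,.058)[:,:2]; print(P.round(3).tolist(),P.mean(0))
E
```

```text
top (array([ 0.512 , -0.3603]), 112, ((513.6138916015625, -364.54742431640625), (57.10540771484375, 37.25461196899414), 57.41762161254883), ((509.8662414550781, -357.73748779296875), (64.54556274414062, 50.91579818725586), 57.424015045166016))
[[ 0.5090232  -0.35838569  0.04      ]]
scene (array([ 0.5135, -0.3584]), 203, ((520.8322143554688, -370.1733093261719), (49.5361328125, 79.75418090820312), 30.11461067199707), ((528.099853515625, -366.75335693359375), (62.34114456176758, 76.91450500488281), 58.005863189697266))
[[ 0.51541972 -0.35702238  0.04      ]]
[[0.543, -0.347], [0.512, -0.396], [0.475, -0.372], [0.506, -0.321]] [[-0.031, -0.049], [-0.037, 0.024], [0.031, 0.051], [0.038, -0.026]]
[[0.671, 0.17], [0.654, -0.029], [0.405, -0.006], [0.429, 0.196]] [0.53989361 0.08294701]
```

Call:
send_rows(increments=[{"gripper": -1, "linear": [0.1, -0.26, 0.1], "delta_rot": [0, 0, -0.8]}, {"gripper": -1, "linear": [0.1, -0.26, 0.1], "delta_rot": [0, 0, -0.8]}, {"gripper": -1, "linear": [0.1, -0.26, 0.1], "delta_rot": [0, 0, -0.8]}, {"gripper": -1, "linear": [0.1, -0.26, 0.1], "delta_rot": [0, 0, -0.8]}, {"gripper": -1, "linear": [0.1, -0.26, 0.1], "delta_rot": [0, 0, -0.8]}, {"gripper": -1, "linear": [0.1, -0.26, 0.1], "delta_rot": [0, 0, -0.8]}, {"gripper": -1, "linear": [0.1, -0.26, 0.1], "delta_rot": [0, 0, -0.8]}, {"gripper": -1, "linear": [0.1, -0.26, 0.1], "delta_rot": [0, 0, -0.8]}])

```text
clock: 1.15
position: [0.2369, 0.2983, 0.3319]
ee_rot: [-0.0, 0.498, 0.867, 0.001]
contact_force: [0.1, 1.4, 0.2]
width: 0.0855
gripper_force: 0.0
```

Call:
send_rows(increments=[{"gripper": -1, "linear": [0.14, -0.33, 0], "delta_rot": [0, 0, -0.6]}, {"gripper": -1, "linear": [0.14, -0.33, 0], "delta_rot": [0, 0, -0.6]}, {"gripper": -1, "linear": [0.14, -0.33, 0], "delta_rot": [0, 0, -0.6]}, {"gripper": -1, "linear": [0.14, -0.33, 0], "delta_rot": [0, 0, -0.6]}, {"gripper": -1, "linear": [0.14, -0.33, 0], "delta_rot": [0, 0, -0.6]}, {"gripper": -1, "linear": [0.14, -0.33, 0], "delta_rot": [0, 0, -0.6]}, {"gripper": -1, "linear": [0.14, -0.33, 0], "delta_rot": [0, 0, -0.6]}, {"gripper": -1, "linear": [0.14, -0.33, 0], "delta_rot": [0, 0, -0.6]}])

```text
clock: 1.95
position: [0.3791, -0.0348, 0.3301]
ee_rot: [0.0, 0.732, 0.681, -0.001]
contact_force: [-0.8, 1.0, -0.4]
width: 0.0854
gripper_force: 0.0
```

Call:
send_rows(increments=[{"gripper": -1, "linear": [0.134, -0.327, -0.15], "delta_rot": [0, 0, -0.5]}, {"gripper": -1, "linear": [0.134, -0.327, -0.15], "delta_rot": [0, 0, -0.5]}, {"gripper": -1, "linear": [0.134, -0.327, -0.15], "delta_rot": [0, 0, -0.5]}, {"gripper": -1, "linear": [0.134, -0.327, -0.15], "delta_rot": [0, 0, -0.5]}, {"gripper": -1, "linear": [0.134, -0.327, -0.15], "delta_rot": [0, 0, -0.5]}, {"gripper": -1, "linear": [0.134, -0.327, -0.15], "delta_rot": [0, 0, -0.5]}, {"gripper": -1, "linear": [0.134, -0.327, -0.15], "delta_rot": [0, 0, -0.5]}, {"gripper": -1, "linear": [0.134, -0.327, -0.15], "delta_rot": [0, 0, -0.5]}])

```text
clock: 2.75
position: [0.5127, -0.3586, 0.178]
ee_rot: [-0.001, 0.877, 0.481, -0.0]
contact_force: [0.5, 0.1, -1.0]
width: 0.0857
gripper_force: 0.0
```

```bash
cat >> h.py <<'E'
def st():
    s=get_state(); w,x,y,z=s['ee_rot']
    ty=np.array([2*(x*y-w*z),1-2*(x*x+z*z)]); tz=np.array([2*(x*z+w*y),2*(y*z-w*x)])
    print('t',s['clock'],'pos',np.round(s['position'],4),'psi',round(float(np.arctan2(ty[1],ty[0])),4),'tilt',tz.round(4),'F',np.round(s['contact_force'],1),'w',s['width'],'gf',s['gripper_force'],'q',np.round(s['qpos'],2))
E
python3 - <<'E'
from h import *
st()
for n in('top','scene'):
    d=cam(n)
    for p in pack(d): print(n,p)
    cv2.imwrite(f'pics/{n}1.png',d['img'])
E
```

```text
t 2.75 pos [ 0.5127 -0.3586  0.178 ] psi -0.5671 tilt [-0.0018  0.0024] F [ 0.5  0.1 -1. ] w 0.08566874673425184 gf 0.0 q [-0.72  0.38  1.48  0.    1.28 -0.15]
top (array([ 0.5234, -0.3467]), 23, ((524.675048828125, -348.8537902832031), (13.410269737243652, 37.85432052612305), 65.73455047607422), ((521.4545288085938, -340.4096984863281), (22.802417755126953, 49.2794303894043), 53.022769927978516))
scene (array([ 0.5136, -0.3586]), 205, ((525.42626953125, -370.5923156738281), (52.996437072753906, 76.44775390625), 58.005863189697266), ((528.099853515625, -366.75335693359375), (62.34114456176758, 76.91450500488281), 58.005863189697266))
```

View pics/scene1.png

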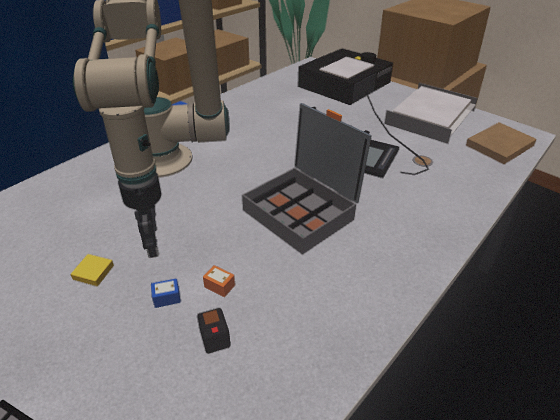

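View pics/top1.png

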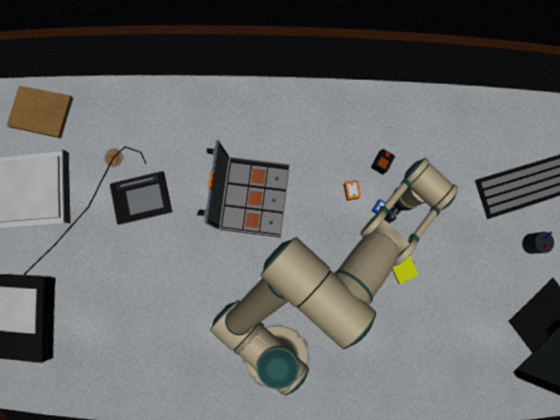

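Call:
send_rows(increments=[{"gripper": -1, "linear": [0, 0, -0.05], "delta_rot": [0, 0, 0]}, {"gripper": -1, "linear": [0, 0, -0.1], "delta_rot": [0, 0, 0]}, {"gripper": -1, "linear": [0, 0, -0.14], "delta_rot": [0, 0, 0]}, {"gripper": -1, "linear": [0, 0, -0.166], "delta_rot": [0, 0, 0]}, {"gripper": -1, "linear": [0, 0, -0.166], "delta_rot": [0, 0, 0]}, {"gripper": 0.1, "linear": [0, 0, -0.166], "delta_rot": [0, 0, 0]}, {"gripper": 0.4, "linear": [0, 0, -0.166], "delta_rot": [0, 0, 0]}, {"gripper": 1, "linear": [0, 0, -0.166], "delta_rot": [0, 0, 0]}], newtons=50)

```text
clock: 3.65
position: [0.5124, -0.3591, 0.0178]
ee_rot: [0.002, 0.877, 0.48, 0.001]
contact_force: [-1.5, 3.3, 4.3]
width: 0.0448
gripper_force: 52.2
```

Call:
send_rows(increments=[{"gripper": 1, "linear": [0, 0, 0], "delta_rot": [0, 0, 0]}, {"gripper": 1, "linear": [0, 0, 0], "delta_rot": [0, 0, 0]}, {"gripper": 1, "linear": [0, 0, 0], "delta_rot": [0, 0, 0]}, {"gripper": 1, "linear": [0, 0, 0], "delta_rot": [0, 0, 0]}])

```text
clock: 4.05
position: [0.5123, -0.3593, 0.0178]
ee_rot: [0.002, 0.877, 0.48, 0.001]
contact_force: [1.8, 1.4, 7.0]
width: 0.0447
gripper_force: 53.8
```

Call:
send_rows(increments=[{"gripper": 1, "linear": [0, 0, 0.04], "delta_rot": [0, 0, 0]}, {"gripper": 1, "linear": [0, 0, 0.09], "delta_rot": [0, 0, 0]}, {"gripper": 1, "linear": [0, 0, 0.15], "delta_rot": [0, 0, 0]}, {"gripper": 1, "linear": [0, 0, 0.15], "delta_rot": [0, 0, 0]}, {"gripper": 1, "linear": [0.01, 0.04, 0.15], "delta_rot": [0, 0, -0.1]}, {"gripper": 1, "linear": [0.01, 0.08, 0.15], "delta_rot": [0, 0, -0.2]}, {"gripper": 1, "linear": [0.01, 0.12, 0.15], "delta_rot": [0, 0, -0.3]}, {"gripper": 1, "linear": [0.01, 0.16, 0.15], "delta_rot": [0, 0, -0.4]}])

```text
clock: 4.85
position: [0.5195, -0.1967, 0.1645]
ee_rot: [-0.001, 0.956, 0.294, -0.001]
contact_force: [0.8, 0.8, -1.4]
width: 0.0452
gripper_force: 52.9
```

Call:
send_rows(increments=[{"gripper": 1, "linear": [0.003, 0.04, 0], "delta_rot": [0, 0, -0.1]}, {"gripper": 1, "linear": [0.006, 0.08, 0], "delta_rot": [0, 0, -0.2]}, {"gripper": 1, "linear": [0.01, 0.12, 0], "delta_rot": [0, 0, -0.3]}, {"gripper": 1, "linear": [0.014, 0.16, 0], "delta_rot": [0, 0, -0.4]}, {"gripper": 1, "linear": [0.018, 0.2, 0], "delta_rot": [0, 0, -0.5]}, {"gripper": 1, "linear": [0.02, 0.24, 0], "delta_rot": [0, 0, -0.6]}, {"gripper": 1, "linear": [0.022, 0.27, 0], "delta_rot": [0, 0, -0.7]}, {"gripper": 1, "linear": [0.022, 0.286, 0], "delta_rot": [0, 0, -0.71]}])

```text
clock: 5.65
position: [0.5416, 0.0901, 0.1646]
ee_rot: [-0.0, 0.999, -0.054, -0.001]
contact_force: [0.6, -0.7, -2.0]
width: 0.0455
gripper_force: 52.9
```

Call:
send_rows(increments=[{"gripper": 1, "linear": [0, 0, 0], "delta_rot": [0, 0, 0]}, {"gripper": 1, "linear": [0, 0, 0], "delta_rot": [0, 0, 0]}])

```text
clock: 5.85
position: [0.5419, 0.0874, 0.1648]
ee_rot: [0.0, 0.999, -0.054, -0.001]
contact_force: [0.2, -0.5, -1.9]
width: 0.0455
gripper_force: 52.9
```

```bash
python3 - <<'E'
from h import *
st()
d=cam('scene')
cv2.imwrite('pics/s2.png',cv2.resize(d['img'][40:280,150:470],None,fx=2.4,fy=2.4))
E
```

```text
t 5.85 pos [0.5419 0.0874 0.1648] psi -1.6778 tilt [-0.0014 -0.0009] F [ 0.2 -0.5 -1.9] w 0.04546148479213439 gf 52.897029519081116 q [ 0.03  0.28  1.67 -0.    1.19  1.71]
```

View pics/s2.png

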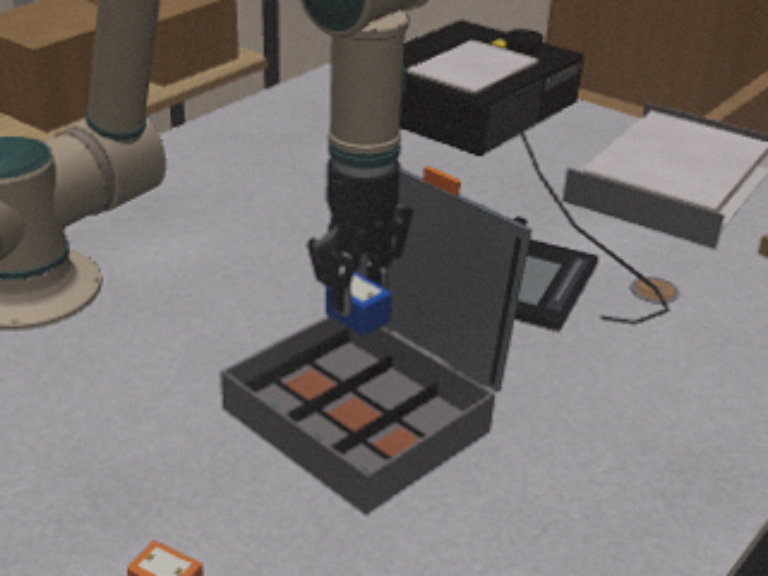

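Call:
send_rows(increments=[{"gripper": 1, "linear": [0.002, -0.001, -0.03], "delta_rot": [0, 0, 0]}, {"gripper": 1, "linear": [0.002, -0.001, -0.06], "delta_rot": [0, 0, 0]}, {"gripper": 1, "linear": [0.002, -0.001, -0.09], "delta_rot": [0, 0, 0]}, {"gripper": 1, "linear": [0.002, -0.001, -0.11], "delta_rot": [0, 0, 0]}, {"gripper": 1, "linear": [0.002, -0.001, -0.11], "delta_rot": [0, 0, 0]}])

```text
clock: 6.4
position: [0.5419, 0.0851, 0.0524]
ee_rot: [0.001, 0.998, -0.055, -0.004]
contact_force: [-0.4, -0.9, -1.6]
width: 0.0447
gripper_force: 58.7
```

```bash
python3 - <<'E'
from h import *
st()
for n in('top','scene'):
    d=cam(n)
    for p in pack(d,.078): print(n,p)
    cv2.imwrite(f'pics/{n}3.png',cv2.resize(d['img'][100:260,180:420],None,fx=3,fy=3))
E
```

```text
t 6.4 pos [0.5419 0.0851 0.0524] psi -1.6807 tilt [-0.0072 -0.0007] F [-0.4 -0.9 -1.6] w 0.04468762788892547 gf 58.658936619758606 q [ 0.03  0.4   1.81 -0.    0.94  1.71]
top (array([0.5198, 0.0761]), 1, ((519.7931518554688, 76.05659484863281), (0.0, 0.0), 0.0), ((516.2152099609375, 86.01168823242188), (20.17702865600586, 46.759456634521484), 1.272707223892212))
scene (array([0.5519, 0.0859]), 79, ((550.5078735351562, 85.1033935546875), (34.04835510253906, 34.741981506347656), 88.00846862792969), ((567.33642578125, 67.03304290771484), (79.43144989013672, 79.6330795288086), 81.06114959716797))
```

View pics/scene3.png

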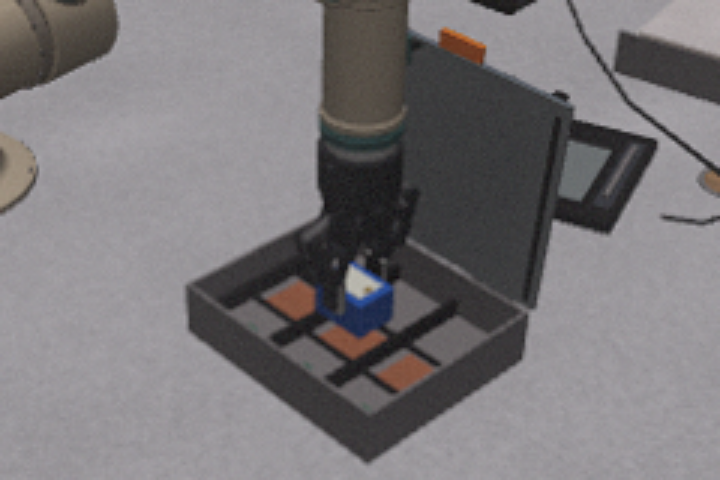

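```bash
python3 - <<'E'
from h import *
d=cam('scene')
print(toz(d,[[301.7,211.7]],.035), toz(d,[[310.7,208.5],[310.7,197]],.036))
b=[x for x in blobs(d,'blue',40) if 0.2<toz(d,x[0],.03)[0][0]<.8][0]
print(b[0],b[1]); ys,xs=np.nonzero(b[2]); i=np.argmax(ys); j=np.argmax(xs); print(xs[i],ys[i],xs[j],ys[j])
c=np.array([.5419,.0851]);u=np.array([.994,-.104]);v=np.array([.104,.994])
for z in(.035,.075):print(proj(d,[[*(c+a*u*.031+e*v*.023),z] for a,e in((1,-1),(1,1),(-1,-1))]).round(1).tolist())
E
```

```text
[[0.57257356 0.07234247 0.035     ]] [[0.58328003 0.09940874 0.036     ]
 [0.54993264 0.14154941 0.036     ]]
[300.88 201.91] [285, 187, 26, 25, 236]
299 211 310 194
[[298.1, 213.6], [309.6, 206.7], [283.0, 203.5]]
[[298.5, 202.3], [310.2, 195.5], [283.1, 192.3]]
```

Call:
send_rows(increments=[{"gripper": 1, "linear": [0.001, -0.001, -0.01], "delta_rot": [0, 0, 0]}, {"gripper": 1, "linear": [0.001, -0.001, -0.018], "delta_rot": [0, 0, 0]}, {"gripper": 1, "linear": [0.001, -0.001, -0.022], "delta_rot": [0, 0, 0]}, {"gripper": 1, "linear": [0.001, -0.001, -0.025], "delta_rot": [0, 0, 0]}, {"gripper": 1, "linear": [0.001, -0.001, -0.025], "delta_rot": [0, 0, 0]}])

```text
clock: 7.05
position: [0.5452, 0.0856, 0.0299]
ee_rot: [0.0, 0.999, -0.054, -0.0]
contact_force: [-0.7, 0.4, -2.0]
width: 0.0448
gripper_force: 58.8
```

Call:
send_rows(increments=[{"gripper": 1, "linear": [-0.001, 0, -0.002], "delta_rot": [0, 0, 0]}, {"gripper": 1, "linear": [-0.001, 0, -0.004], "delta_rot": [0, 0, 0]}, {"gripper": 1, "linear": [-0.001, 0, -0.004], "delta_rot": [0, 0, 0]}])

```text
clock: 7.35
position: [0.5444, 0.0856, 0.0262]
ee_rot: [0.0, 0.999, -0.054, -0.0]
contact_force: [0.1, -0.9, -1.9]
width: 0.0446
gripper_force: 58.8
```

Call:
send_rows(increments=[{"gripper": 1, "linear": [0, 0, -0.002], "delta_rot": [0, 0, 0]}, {"gripper": 1, "linear": [0, 0, -0.004], "delta_rot": [0, 0, 0]}, {"gripper": 1, "linear": [0, 0, -0.004], "delta_rot": [0, 0, 0]}])

```text
clock: 7.65
position: [0.5447, 0.0856, 0.0258]
ee_rot: [0.0, 0.999, -0.054, 0.001]
contact_force: [-6.2, 1.3, 21.8]
width: 0.0451
gripper_force: 61.6
```

Call:
send_rows(increments=[{"gripper": 1, "linear": [0, 0, 0.003], "delta_rot": [0, 0, 0]}, {"gripper": 0.1, "linear": [0, 0, 0.003], "delta_rot": [0, 0, 0]}, {"gripper": -0.3, "linear": [0, 0, 0.003], "delta_rot": [0, 0, 0]}, {"gripper": -0.5, "linear": [0, 0, 0.003], "delta_rot": [0, 0, 0]}, {"gripper": -0.5, "linear": [0, 0, 0.02], "delta_rot": [0, 0, 0]}, {"gripper": -0.5, "linear": [0, 0, 0.06], "delta_rot": [0, 0, 0]}, {"gripper": -0.5, "linear": [0, 0, 0.1], "delta_rot": [0, 0, 0]}, {"gripper": -0.5, "linear": [0, 0, 0.15], "delta_rot": [0, 0, 0]}])

```text
clock: 8.45
position: [0.5434, 0.0855, 0.1722]
ee_rot: [0.0, 0.999, -0.054, -0.002]
contact_force: [1.0, 0.5, -0.1]
width: 0.0642
gripper_force: 0.0
```

Call:
send_rows(increments=[{"gripper": 0, "linear": [-0.02, -0.05, 0.05], "delta_rot": [0, 0, 0]}, {"gripper": 0.5, "linear": [-0.05, -0.1, 0.1], "delta_rot": [0, 0, 0]}, {"gripper": 1, "linear": [-0.1, -0.15, 0.15], "delta_rot": [0, 0, 0]}, {"gripper": 1, "linear": [-0.13, -0.2, 0.15], "delta_rot": [0, 0, 0]}, {"gripper": 1, "linear": [-0.13, -0.25, 0.15], "delta_rot": [0, 0, 0]}, {"gripper": 1, "linear": [-0.13, -0.25, 0.15], "delta_rot": [0, 0, 0]}])

```text
clock: 9.05
position: [0.4238, -0.1403, 0.3159]
ee_rot: [0.0, 0.999, -0.054, 0.001]
contact_force: [1.0, -0.5, -0.1]
width: 0.0001
gripper_force: 0.0
```

```bash
python3 - <<'E'
from h import *
st()
ims=[]
for n in('top','scene'):
    d=cam(n)
    for p in pack(d,.048): print(n,p)
    ims.append(cv2.resize(d['img'][90:260,180:350],(400,400)))
cv2.imwrite('pics/4.png',np.hstack(ims))
E
```

```text
t 9.05 pos [ 0.4238 -0.1403  0.3159] psi -1.678 tilt [ 0.0012 -0.0007] F [ 1.  -0.5 -0.1] w 8.479088145236289e-05 gf 0.0 q [-0.48  0.04  1.59 -0.    1.51  1.2 ]
top (array([0.5438, 0.086 ]), 112, ((544.0675659179688, 85.79220581054688), (41.2342529296875, 30.59430503845215), 1.270121455192566), ((543.5938110351562, 85.85405731201172), (50.40760040283203, 68.3633804321289), 82.20555877685547))
scene (array([0.5458, 0.088 ]), 118, ((545.7904052734375, 90.77438354492188), (38.2430305480957, 46.77457809448242), 84.44700622558594), ((557.3263549804688, 71.61483764648438), (74.55155181884766, 85.98600006103516), 80.68909454345703))
```

View pics/4.png

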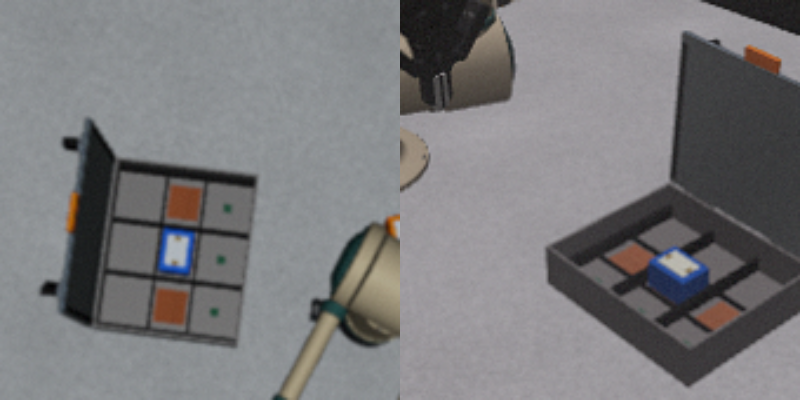

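```bash
cat >> h.py <<'E'
B2=np.array([.544,.0865]); A=.104; X=np.array([np.sin(A),np.cos(A)]); Y=np.array([-np.cos(A),np.sin(A)])  # case x, y axes
def w(cx,cy=0): return B2+cx*X+cy*Y
E
python3 - <<'E'
from h import *
d=cam('top')
t=[c for c,s,m in blobs(d,'orange') if abs(c[0]-210)<5][0]
for z in(.26,.275): print('tab',t,z,((toz(d,t,z)[0][:2]-B2)@X).round(4),((toz(d,t,z)[0][:2]-B2)@Y).round(4))
for th in(1.6,1.7,1.8): print(th,.106+.008*np.sin(th)-.222*np.cos(th), .058+.222*np.sin(th))
s=.18
for th in(1.8,1.6,1.4,1.2,1,.8,.6,.4,.2,0): print(th,w(.106+.008*np.sin(th)-s*np.cos(th)+.015).round(3),round(.058+.008*np.cos(th)+s*np.sin(th),3))
E
```

```text
tab [210.43 179.4 ] 0.26 0.1275 -0.0043
tab [210.43 179.4 ] 0.275 0.1255 -0.0019
1.6 0.12047888277521816 0.27990533987521415
1.7 0.1425367962172262 0.278149587920448
1.8 0.1642296460688909 0.2741941740549593
1.8 [0.562 0.255] 0.231
1.6 [0.558 0.22 ] 0.238
1.4 [0.554 0.184] 0.237
1.2 [0.551 0.149] 0.229
1 [0.547 0.117] 0.214
0.8 [0.544 0.088] 0.193
0.6 [0.542 0.064] 0.166
0.4 [0.54  0.045] 0.135
0.2 [0.538 0.033] 0.102
0 [0.538 0.028] 0.066
```

Call:
send_rows(increments=[{"gripper": 1, "linear": [0, 0.05, 0.04], "delta_rot": [0, 0, 0]}, {"gripper": 1, "linear": [0, 0.1, 0.07], "delta_rot": [0, 0, 0]}, {"gripper": 1, "linear": [0, 0.15, 0.1], "delta_rot": [0, 0, 0]}, {"gripper": 1, "linear": [0.01, 0.2, 0.12], "delta_rot": [0, 0, 0]}, {"gripper": 1, "linear": [0.03, 0.24, 0.12], "delta_rot": [0, 0, 0]}, {"gripper": 1, "linear": [0.05, 0.28, 0.12], "delta_rot": [0, 0, 0]}, {"gripper": 1, "linear": [0.08, 0.32, 0.12], "delta_rot": [0, 0, 0]}, {"gripper": 1, "linear": [0.1, 0.36, 0.12], "delta_rot": [0, 0, 0]}])

```text
clock: 10.0
position: [0.5177, 0.2116, 0.4344]
ee_rot: [-0.0, 0.999, -0.053, -0.0]
contact_force: [0.5, -0.3, 0.7]
width: 0.0002
gripper_force: 0.0
```

Call:
send_rows(increments=[{"gripper": 1, "linear": [0.025, 0.045, 0], "delta_rot": [0, 0, 0]}, {"gripper": 1, "linear": [0.047, 0.088, 0], "delta_rot": [0, 0, 0]}, {"gripper": 1, "linear": [0.047, 0.088, 0], "delta_rot": [0, 0, 0]}, {"gripper": 1, "linear": [0.047, 0.088, -0.05], "delta_rot": [0, 0, 0]}, {"gripper": 1, "linear": [0.047, 0.088, -0.1], "delta_rot": [0, 0, 0]}, {"gripper": 1, "linear": [0.047, 0.088, -0.15], "delta_rot": [0, 0, 0]}, {"gripper": 1, "linear": [0.047, 0.088, -0.195], "delta_rot": [0, 0, 0]}, {"gripper": 1, "linear": [0.047, 0.088, -0.195], "delta_rot": [0, 0, 0]}])

```text
clock: 10.8
position: [0.5586, 0.2947, 0.2316]
ee_rot: [0.004, 0.999, -0.053, -0.008]
contact_force: [-0.7, -0.3, -0.2]
width: -0.0001
gripper_force: 0.0
```

Call:
send_rows(increments=[{"gripper": 1, "linear": [-0.003, -0.03, 0], "delta_rot": [0, 0, 0]}, {"gripper": 1, "linear": [-0.006, -0.06, 0], "delta_rot": [0, 0, 0]}, {"gripper": 1, "linear": [-0.008, -0.08, 0], "delta_rot": [0, 0, 0]}, {"gripper": 1, "linear": [-0.009, -0.1, 0], "delta_rot": [0, 0, 0]}, {"gripper": 1, "linear": [-0.011, -0.117, -0.002], "delta_rot": [0, 0, 0]}, {"gripper": 1, "linear": [-0.012, -0.134, -0.006], "delta_rot": [0, 0, 0]}, {"gripper": 1, "linear": [-0.014, -0.151, -0.01], "delta_rot": [0, 0, 0]}, {"gripper": 1, "linear": [-0.014, -0.151, -0.01], "delta_rot": [0, 0, 0]}])

```text
clock: 11.6
position: [0.5509, 0.1432, 0.2314]
ee_rot: [0.0, 0.998, -0.055, 0.001]
contact_force: [-1.0, 0.7, 0.4]
width: 0.0001
gripper_force: 0.0
```

```bash
python3 - <<'E'
from h import *
st()
d=cam('scene')
cv2.imwrite('pics/5.png',cv2.resize(d['img'][20:260,200:440],(600,600)))
E
```

```text
t 11.6 pos [0.5509 0.1432 0.2314] psi -1.6805 tilt [ 0.0021 -0.0009] F [-1.   0.7  0.4] w 7.240839599956107e-05 gf 0.0 q [ 0.13  0.27  1.52 -0.    1.35  1.81]
```

View pics/5.png

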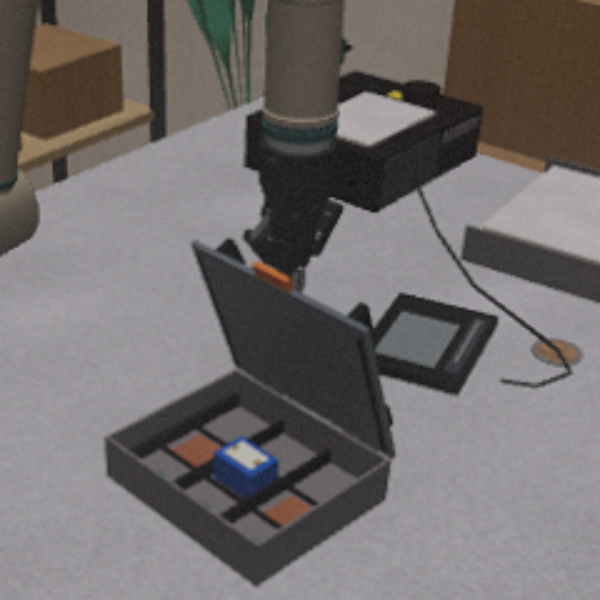

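Call:
send_rows(increments=[{"gripper": 1, "linear": [-0.002, -0.014, -0.009], "delta_rot": [0, 0, 0]}, {"gripper": 1, "linear": [-0.004, -0.028, -0.018], "delta_rot": [0, 0, 0]}, {"gripper": 1, "linear": [-0.006, -0.042, -0.028], "delta_rot": [0, 0, 0]}, {"gripper": 1, "linear": [-0.007, -0.055, -0.039], "delta_rot": [0, 0, 0]}, {"gripper": 1, "linear": [-0.008, -0.068, -0.052], "delta_rot": [0, 0, 0]}, {"gripper": 1, "linear": [-0.009, -0.079, -0.066], "delta_rot": [0, 0, 0]}, {"gripper": 1, "linear": [-0.01, -0.089, -0.081], "delta_rot": [0, 0, 0]}, {"gripper": 1, "linear": [-0.011, -0.098, -0.097], "delta_rot": [0, 0, 0]}])

```text
clock: 12.45
position: [0.5396, 0.0455, 0.1318]
ee_rot: [0.0, 0.999, -0.054, -0.0]
contact_force: [1.1, 0.6, 1.7]
width: 0.0
gripper_force: 1.1
```

Call:
send_rows(increments=[{"gripper": 1, "linear": [0, -0.006, -0.015], "delta_rot": [0, 0, 0]}, {"gripper": 1, "linear": [-0.001, -0.012, -0.03], "delta_rot": [0, 0, 0]}, {"gripper": 1, "linear": [-0.001, -0.015, -0.045], "delta_rot": [0, 0, 0]}, {"gripper": 1, "linear": [-0.001, -0.016, -0.055], "delta_rot": [0, 0, 0]}, {"gripper": 1, "linear": [-0.001, -0.017, -0.062], "delta_rot": [0, 0, 0]}, {"gripper": 1, "linear": [-0.001, -0.017, -0.066], "delta_rot": [0, 0, 0]}, {"gripper": 1, "linear": [-0.001, -0.017, -0.066], "delta_rot": [0, 0, 0]}])

```text
clock: 13.15
position: [0.5384, 0.0298, 0.0666]
ee_rot: [-0.0, 0.999, -0.054, -0.0]
contact_force: [-0.1, 0.1, 1.1]
width: -0.0002
gripper_force: 0.0
```

Call:
send_rows(increments=[{"gripper": 1, "linear": [0, 0, -0.002], "delta_rot": [0, 0, 0]}, {"gripper": 1, "linear": [0, 0, -0.004], "delta_rot": [0, 0, 0]}, {"gripper": 1, "linear": [0, 0, -0.004], "delta_rot": [0, 0, 0]}])

```text
clock: 13.45
position: [0.539, 0.0299, 0.0659]
ee_rot: [0.0, 0.999, -0.054, 0.001]
contact_force: [-5.3, 0.6, 18.5]
width: -0.0001
gripper_force: 9.4
```

Call:
send_rows(increments=[{"gripper": 1, "linear": [0, 0, 0.05], "delta_rot": [0, 0, 0]}, {"gripper": 1, "linear": [-0.02, -0.04, 0.1], "delta_rot": [0, 0, 0]}, {"gripper": 0.5, "linear": [-0.06, -0.09, 0.15], "delta_rot": [0, 0, 0]}, {"gripper": 0.2, "linear": [-0.1, -0.14, 0.18], "delta_rot": [0, 0, 0]}, {"gripper": 0.2, "linear": [-0.12, -0.19, 0.2], "delta_rot": [0, 0, 0]}, {"gripper": 0.2, "linear": [-0.12, -0.24, 0.2], "delta_rot": [0, 0, 0]}, {"gripper": 0.2, "linear": [-0.12, -0.24, 0.2], "delta_rot": [0, 0, 0]}])

```text
clock: 14.15
position: [0.4227, -0.196, 0.2598]
ee_rot: [0.001, 0.999, -0.054, 0.001]
contact_force: [2.1, -0.4, 0.3]
width: 0.0339
gripper_force: 0.0
```

```bash
python3 - <<'E'
from h import *
st()
ims=[]
for n,(r,c) in {'top':(150,205),'scene':(140,230)}.items():
    d=cam(n); ims.append(cv2.resize(d['img'][r:r+100,c:c+130],(780,600),interpolation=cv2.INTER_CUBIC)); cv2.imwrite(f'pics/6{n}.png',ims[-1])
    for s in [(-.08,-.095),(-.08,.095),(.08,-.095),(.08,.095)]: print(n,s,w(*s).round(3),((proj(d,[[*w(*s),.094]])[0]-[c,r])*6).round(0))
    g=cv2.cvtColor(d['img'],cv2.COLOR_BGR2GRAY); print(np.percentile(g[r:r+100,c:c+130],[2,10,50,90]))
E
```

```text
t 14.15 pos [ 0.4227 -0.196   0.2598] psi -1.6779 tilt [ 0.0026 -0.0012] F [ 2.1 -0.4  0.3] w 0.0339114873180446 gf 0.0 q [-0.58  0.09  1.67  0.    1.38  1.09]
top (-0.08, -0.095) [ 0.63  -0.003] [458. 115.]
top (-0.08, 0.095) [0.441 0.017] [416. 453.]
top (0.08, -0.095) [0.647 0.156] [173.  79.]
top (0.08, 0.095) [0.458 0.176] [127. 416.]
[ 70.  75. 139. 145.]
scene (-0.08, -0.095) [ 0.63  -0.003] [428. 463.]
scene (-0.08, 0.095) [0.441 0.017] [142. 270.]
scene (0.08, -0.095) [0.647 0.156] [675. 312.]
scene (0.08, 0.095) [0.458 0.176] [388. 144.]
[ 38.  56. 140. 149.]
```

View pics/6top.png

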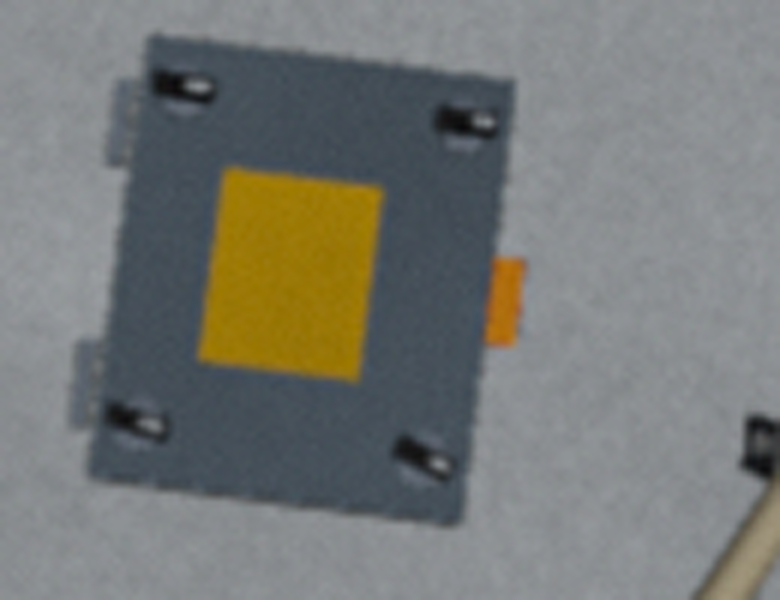

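View pics/6scene.png

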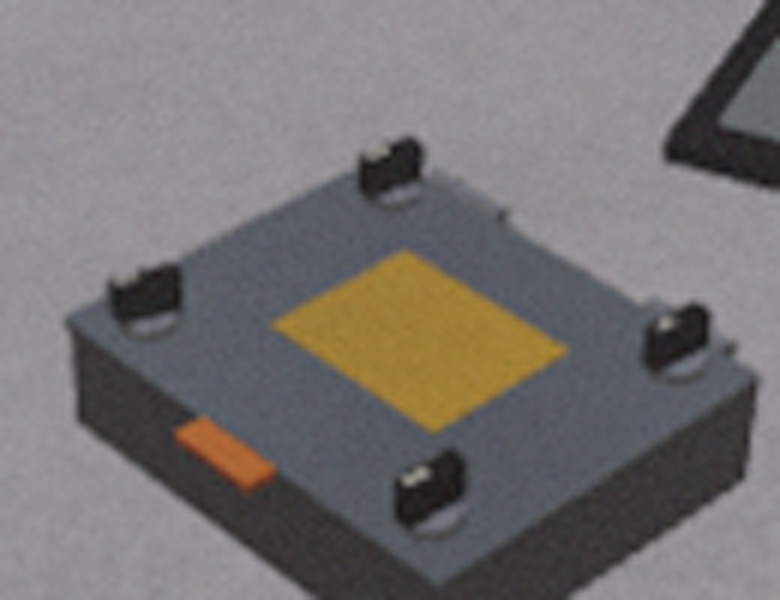

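```bash
cat >> h.py <<'E'
def bars(d,S,z,r=13,thr=45):
    g=cv2.cvtColor(d['img'],cv2.COLOR_BGR2GRAY); out=[]
    for s in S:
        u,v=proj(d,[[*s,z]])[0]; x0,y0=int(u)-r,int(v)-r; p=g[y0:y0+2*r,x0:x0+2*r]
        n,l,st_,c=cv2.connectedComponentsWithStats((p<thr).astype(np.uint8)); i=1+np.argmax(st_[1:,4])
        k=(l==i).astype(np.uint8); k=cv2.morphologyEx(k,cv2.MORPH_CLOSE,np.ones((3,3)))
        ys,xs=np.nonzero(k); P=toz(d,np.c_[xs+x0,ys+y0],z)[:,:2]
        vx,vy,_,_=cv2.fitLine(P.astype(np.float32),cv2.DIST_L2,0,.01,.01).ravel()
        out.append((P.mean(0).round(4),st_[i,4],round(float(np.degrees(np.arctan2(vy,vx))%180),1)))
    return out
E
python3 - <<'E'
from h import *
S=[w(.08,-.095),w(-.08,-.095),w(-.08,.095),w(.08,.095)]
for n,z in(('top',.09),('scene',.083)):
    d=cam(n)
    for s,b in zip(S,bars(d,S,z)): print(n,s.round(4),b)
d=cam('top')
C=(np.array([[148,36],[515,80],[462,523],[90,478]])-2.5)/6+[205,150]; P=toz(d,C,.066)[:,:2]; print(P.round(4).tolist(),P.mean(0))
C=(np.array([[184,87],[466,122],[424,458],[138,422]])-2.5)/6+[205,150]; P=toz(d,C,.092)[:,:2]; print(P.round(4).tolist(),P.mean(0))
y=[c for c,s,m in blobs(d,'yellow',100)]; print(y,[toz(d,c,.066)[0].round(4) for c in y])
hsv=cv2.cvtColor(d['img'],cv2.COLOR_BGR2HSV)
for n in('top','scene'):
    d=cam(n);hsv=cv2.cvtColor(d['img'],cv2.COLOR_BGR2HSV); m=cv2.inRange(hsv,(15,120,60),(35,255,255)); k,l,s,c=cv2.connectedComponentsWithStats(m)
    for i in range(1,k):
        if s[i,4]>100: print(n,c[i],s[i,4],toz(d,c[i],.0665)[0].round(4))
E
```

```text
top [0.6468 0.1562] (array([0.6447, 0.1562]), np.int32(23), 70.2)
top [ 0.6302 -0.0029] (array([0.629 , 0.0015]), np.int32(20), 72.8)
top [0.4412 0.0168] (array([0.443 , 0.0208]), np.int32(17), 50.5)
top [0.4578 0.1759] (array([0.4587, 0.18  ]), np.int32(17), 61.2)
scene [0.6468 0.1562] (array([0.6494, 0.1543]), np.int32(61), 96.6)
scene [ 0.6302 -0.0029] (array([ 0.6328, -0.0053]), np.int32(76), 99.6)
scene [0.4412 0.0168] (array([0.4442, 0.0157]), np.int32(63), 91.8)
scene [0.4578 0.1759] (array([0.4603, 0.1741]), np.int32(56), 96.5)
[[0.6787, 0.175], [0.6579, -0.0339], [0.4063, -0.0085], [0.4267, 0.1992]] [0.54240416 0.08296842]
[[0.6442, 0.1517], [0.6279, -0.0058], [0.44, 0.0137], [0.4563, 0.1712]] [0.54210898 0.08271922]
[array([253.05, 195.21]), array([403.95, 269.19])] [array([0.5441, 0.0902, 0.066 ]), array([ 0.3042, -0.4233,  0.066 ])]
top [ 38.59502991 111.02899218] 2173 [0.835  0.8758 0.0665]
top [252.91284404 195.26834862] 872 [0.5438 0.0907 0.0665]
top [403.95289079 269.19057816] 467 [ 0.3042 -0.4232  0.0665]
scene [442.18374558  33.3639576 ] 283 [0.1762 1.841  0.0665]
scene [442.48   47.128] 125 [0.2842 1.6063 0.0665]
scene [299.44822888 196.30108992] 734 [0.5481 0.0907 0.0665]
scene [ 91.77033493 269.5215311 ] 836 [ 0.3652 -0.4541  0.0665]
```

Call:
send_rows(increments=[{"gripper": 0.2, "linear": [0.11, 0.17, 0], "delta_rot": [0, 0, 0.8]}, {"gripper": 0.2, "linear": [0.11, 0.17, 0], "delta_rot": [0, 0, 0.8]}, {"gripper": 0.2, "linear": [0.11, 0.17, 0], "delta_rot": [0, 0, 0.8]}, {"gripper": 0.2, "linear": [0.11, 0.17, 0], "delta_rot": [0, 0, 0.8]}, {"gripper": 0.2, "linear": [0.11, 0.17, 0], "delta_rot": [0, 0, 0.8]}, {"gripper": 0.2, "linear": [0.11, 0.17, 0], "delta_rot": [0, 0, 0.8]}, {"gripper": 0.2, "linear": [0.11, 0.17, 0], "delta_rot": [0, 0, 0.8]}, {"gripper": 0.2, "linear": [0.11, 0.17, 0], "delta_rot": [0, 0, 0.8]}], newtons=40)

```text
clock: 15.3
position: [0.5331, -0.0236, 0.2577]
ee_rot: [-0.0, 0.941, 0.34, -0.0]
contact_force: [-0.5, -0.8, -0.3]
width: 0.0343
gripper_force: 0.0
```

Call:
send_rows(increments=[{"gripper": 0.2, "linear": [0.05, 0.08, -0.02], "delta_rot": [0, 0, 0.15]}, {"gripper": 0.2, "linear": [0.113, 0.181, -0.1], "delta_rot": [0, 0, 0.758]}, {"gripper": 0.2, "linear": [0.113, 0.181, -0.1], "delta_rot": [0, 0, 0.758]}, {"gripper": 0.2, "linear": [0.113, 0.181, -0.1], "delta_rot": [0, 0, 0.758]}, {"gripper": 0.2, "linear": [0.113, 0.181, -0.1], "delta_rot": [0, 0, 0.758]}, {"gripper": 0.2, "linear": [0.113, 0.181, -0.1], "delta_rot": [0, 0, 0.758]}, {"gripper": 0.2, "linear": [0.113, 0.181, -0.1], "delta_rot": [0, 0, 0.758]}, {"gripper": 0.2, "linear": [0.113, 0.181, -0.1], "delta_rot": [0, 0, 0.758]}])

```text
clock: 16.1
position: [0.6461, 0.1552, 0.1589]
ee_rot: [0.0, 0.749, 0.662, 0.0]
contact_force: [0.5, 0.6, 0.2]
width: 0.0341
gripper_force: 0.0
```

```bash
python3 -c "
from h import *
st()"
```

```text
t 16.1 pos [0.6461 0.1552 0.1589] psi -0.1229 tilt [ 0.0006 -0.0005] F [0.5 0.6 0.2] w 0.03414538030359052 gf 0.0 q [ 0.13  0.45  1.41 -0.    1.28  0.25]
```

Call:
send_rows(increments=[{"gripper": 0.2, "linear": [0, 0, -0.04], "delta_rot": [0, 0, 0]}, {"gripper": 0.2, "linear": [0, 0, -0.07], "delta_rot": [0, 0, 0]}, {"gripper": 0.2, "linear": [0, 0, -0.081], "delta_rot": [0, 0, 0]}, {"gripper": 0.2, "linear": [0, 0, -0.081], "delta_rot": [0, 0, 0]}, {"gripper": 1, "linear": [0, 0, -0.081], "delta_rot": [0, 0, 0]}, {"gripper": 1, "linear": [0, 0, -0.081], "delta_rot": [0, 0, 0]}, {"gripper": 1, "linear": [0, 0, -0.081], "delta_rot": [0, 0, 0]}, {"gripper": 1, "linear": [0, 0, -0.081], "delta_rot": [0, 0, 0]}])

```text
clock: 16.9
position: [0.6466, 0.1559, 0.0795]
ee_rot: [0.001, 0.749, 0.663, 0.001]
contact_force: [-3.4, -1.1, 7.1]
width: 0.011
gripper_force: 40.9
```

```bash
python3 -c "
from h import *
st();print(get_state()['moment'])"
```

```text
t 16.9 pos [0.6466 0.1559 0.0795] psi -0.1211 tilt [ 0.002  -0.0002] F [-3.4 -1.1  7.1] w 0.01104251854905065 gf 40.87590157985687 q [ 0.13  0.51  1.51 -0.    1.11  0.25]
[-0.12696564  0.53112485 -0.04744282]
```

Call:
send_rows(increments=[{"gripper": 1, "linear": [0, 0, 0.001], "delta_rot": [0, 0, -0.14]}, {"gripper": 1, "linear": [0, 0, 0.001], "delta_rot": [0, 0, -0.28]}, {"gripper": 1, "linear": [0, 0, 0.001], "delta_rot": [0, 0, -0.42]}, {"gripper": 1, "linear": [0, 0, 0.001], "delta_rot": [0, 0, -0.56]}, {"gripper": 1, "linear": [0, 0, 0.001], "delta_rot": [0, 0, -0.7]}, {"gripper": 1, "linear": [0, 0, 0.001], "delta_rot": [0, 0, -0.84]}, {"gripper": 1, "linear": [0, 0, 0.001], "delta_rot": [0, 0, -0.98]}, {"gripper": 1, "linear": [0, 0, 0.001], "delta_rot": [0, 0, -1.11]}])

```text
clock: 17.7
position: [0.6485, 0.1542, 0.0796]
ee_rot: [0.002, 0.986, 0.167, 0.002]
contact_force: [2.1, -3.9, 0.1]
width: 0.0106
gripper_force: 39.9
```

Call:
send_rows(increments=[{"gripper": 1, "linear": [0, 0, 0], "delta_rot": [0, 0, -0.12]}, {"gripper": 1, "linear": [0, 0, 0], "delta_rot": [0, 0, -0.12]}, {"gripper": 1, "linear": [0, 0, 0], "delta_rot": [0, 0, -0.12]}])

```text
clock: 18.0
position: [0.6486, 0.1539, 0.0796]
ee_rot: [0.002, 0.994, 0.11, 0.002]
contact_force: [1.3, -4.6, 0.3]
width: 0.0108
gripper_force: 40.0
```

```bash
python3 -c "
from h import *
st();print(get_state()['moment'])"
```

```text
t 18.0 pos [0.6486 0.1539 0.0796] psi -1.3506 tilt [ 0.0052 -0.0035] F [ 1.3 -4.6  0.3] w 0.010756812531644873 gf 40.01075863838196 q [ 0.13  0.52  1.51 -0.    1.11  1.48]
[-0.91843024 -0.23145498 -0.06231128]
```

Call:
send_rows(increments=[{"gripper": 0.2, "linear": [0, 0, 0], "delta_rot": [0, 0, 0]}, {"gripper": 0.2, "linear": [0, 0, 0], "delta_rot": [0, 0, 0]}, {"gripper": 0.2, "linear": [0, 0, 0.04], "delta_rot": [0, 0, 0]}, {"gripper": 0.2, "linear": [0, 0, 0.08], "delta_rot": [0, 0, 0]}, {"gripper": 0.2, "linear": [-0.04, -0.03, 0.08], "delta_rot": [0, 0, 0.15]}, {"gripper": 0.2, "linear": [-0.08, -0.055, 0.08], "delta_rot": [0, 0, 0.3]}, {"gripper": 0.2, "linear": [-0.12, -0.08, 0.08], "delta_rot": [0, 0, 0.45]}, {"gripper": 0.2, "linear": [-0.16, -0.11, 0.08], "delta_rot": [0, 0, 0.6]}])

```text
clock: 18.8
position: [0.485, 0.0459, 0.1587]
ee_rot: [0.0, 0.916, 0.402, 0.001]
contact_force: [0.6, -0.7, 0.6]
width: 0.034
gripper_force: 0.0
```

Call:
send_rows(increments=[{"gripper": 0.2, "linear": [-0.045, -0.03, 0], "delta_rot": [0, 0, 0.15]}, {"gripper": 0.2, "linear": [-0.045, -0.03, 0], "delta_rot": [0, 0, 0.297]}, {"gripper": 0.2, "linear": [-0.045, -0.03, 0], "delta_rot": [0, 0, 0.297]}, {"gripper": 0.2, "linear": [-0.045, -0.03, 0], "delta_rot": [0, 0, 0.297]}])

```text
clock: 19.2
position: [0.4425, 0.0162, 0.159]
ee_rot: [0.001, 0.849, 0.528, 0.001]
contact_force: [-0.1, -0.0, 0.1]
width: 0.0345
gripper_force: 0.0
```

```bash
python3 - <<'E'
from h import *
st()
d=cam('scene')
S=[np.array(p) for p in((.646,.154),(.4405,.014))]
cv2.imwrite('pics/7.png',cv2.resize(d['img'][110:260,220:370],(600,600),interpolation=cv2.INTER_CUBIC))
E
```

```text
t 19.2 pos [0.4425 0.0162 0.159 ] psi -0.4571 tilt [0.0028 0.0002] F [-0.1 -0.   0.1] w 0.0344976008377764 gf 0.0 q [-0.12  0.13  1.89  0.    1.12  0.34]
```

View pics/7.png

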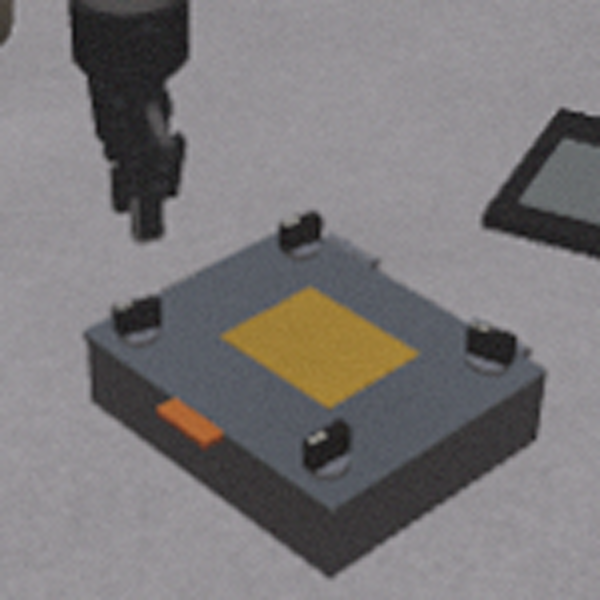

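Call:
send_rows(increments=[{"gripper": 0.2, "linear": [-0.002, -0.002, -0.04], "delta_rot": [0, 0, 0]}, {"gripper": 0.2, "linear": [-0.002, -0.002, -0.07], "delta_rot": [0, 0, 0]}, {"gripper": 0.2, "linear": [-0.002, -0.002, -0.08], "delta_rot": [0, 0, 0]}, {"gripper": 0.2, "linear": [-0.002, -0.002, -0.08], "delta_rot": [0, 0, 0]}, {"gripper": 1, "linear": [-0.002, -0.002, -0.08], "delta_rot": [0, 0, 0]}, {"gripper": 1, "linear": [-0.002, -0.002, -0.08], "delta_rot": [0, 0, 0]}, {"gripper": 1, "linear": [-0.002, -0.002, -0.08], "delta_rot": [0, 0, 0]}, {"gripper": 1, "linear": [-0.002, -0.002, -0.08], "delta_rot": [0, 0, 0]}])

```text
clock: 20.05
position: [0.4408, 0.0141, 0.0795]
ee_rot: [0.001, 0.848, 0.53, 0.002]
contact_force: [1.3, 1.4, 4.2]
width: 0.0106
gripper_force: 41.9
```

Call:
send_rows(increments=[{"gripper": 1, "linear": [0, 0, 0], "delta_rot": [0, 0, -0.14]}, {"gripper": 1, "linear": [0, 0, 0], "delta_rot": [0, 0, -0.28]}, {"gripper": 1, "linear": [0, 0, 0], "delta_rot": [0, 0, -0.42]}, {"gripper": 1, "linear": [0, 0, 0], "delta_rot": [0, 0, -0.56]}, {"gripper": 1, "linear": [0, 0, 0], "delta_rot": [0, 0, -0.7]}, {"gripper": 1, "linear": [0, 0, 0], "delta_rot": [0, 0, -0.84]}, {"gripper": 1, "linear": [0, 0, 0], "delta_rot": [0, 0, -0.9]}, {"gripper": 1, "linear": [0, 0, 0], "delta_rot": [0, 0, -0.9]}])

```text
clock: 20.85
position: [0.441, 0.0138, 0.0794]
ee_rot: [0.0, 0.994, 0.108, 0.002]
contact_force: [1.2, 0.9, 6.7]
width: 0.011
gripper_force: 42.1
```

```bash
python3 -c "
from h import *
st();print(get_state()['moment'])"
```

```text
t 20.85 pos [0.441  0.0138 0.0794] psi -1.3543 tilt [ 0.004  -0.0004] F [1.2 0.9 6.7] w 0.010957547167160072 gf 42.1029657125473 q [-0.13  0.22  2.01  0.    0.9   1.23]
[ 0.07899931 -0.18910974 -0.09531077]
```

Call:
send_rows(increments=[{"gripper": 0.2, "linear": [0, 0, 0], "delta_rot": [0, 0, 0]}, {"gripper": 0.2, "linear": [0, 0, 0], "delta_rot": [0, 0, 0]}, {"gripper": 0.2, "linear": [0, 0, 0.04], "delta_rot": [0, 0, 0]}, {"gripper": 0.2, "linear": [0, 0, 0.08], "delta_rot": [0, 0, 0]}, {"gripper": 0.2, "linear": [0.03, 0, 0.08], "delta_rot": [0, 0, 0.14]}, {"gripper": 0.2, "linear": [0.06, 0, 0.08], "delta_rot": [0, 0, 0.28]}, {"gripper": 0.2, "linear": [0.09, -0.01, 0.08], "delta_rot": [0, 0, 0.42]}, {"gripper": 0.2, "linear": [0.12, -0.01, 0.08], "delta_rot": [0, 0, 0.56]}])

```text
clock: 21.65
position: [0.5598, 0.0031, 0.1579]
ee_rot: [0.0, 0.924, 0.381, -0.001]
contact_force: [0.4, 0.4, -0.4]
width: 0.0344
gripper_force: 0.0
```

Call:
send_rows(increments=[{"gripper": 0.2, "linear": [0.03, -0.01, 0], "delta_rot": [0, 0, 0.14]}, {"gripper": 0.2, "linear": [0.05, -0.01, 0], "delta_rot": [0, 0, 0.28]}, {"gripper": 0.2, "linear": [0.068, -0.01, 0], "delta_rot": [0, 0, 0.42]}, {"gripper": 0.2, "linear": [0.068, -0.01, 0], "delta_rot": [0, 0, 0.56]}, {"gripper": 0.2, "linear": [0.068, -0.01, 0], "delta_rot": [0, 0, 0.64]}, {"gripper": 0.2, "linear": [0.068, -0.01, 0], "delta_rot": [0, 0, 0.64]}, {"gripper": 0.2, "linear": [0.068, -0.01, 0], "delta_rot": [0, 0, 0.64]}])

```text
clock: 22.35
position: [0.6268, -0.006, 0.1577]
ee_rot: [-0.0, 0.76, 0.65, -0.0]
contact_force: [-1.0, 0.5, 0.8]
width: 0.0342
gripper_force: 0.0
```

```bash
python3 -c "
from h import *
st()"
```

```text
t 22.35 pos [ 0.6268 -0.006   0.1577] psi -0.1554 tilt [-0.0013  0.    ] F [-1.   0.5  0.8] w 0.03419043657188548 gf 0.0 q [-0.12  0.4   1.5  -0.    1.24  0.04]
```

Call:
send_rows(increments=[{"gripper": 0.2, "linear": [0.002, 0, -0.04], "delta_rot": [0, 0, 0]}, {"gripper": 0.2, "linear": [0.002, 0, -0.07], "delta_rot": [0, 0, 0]}, {"gripper": 0.2, "linear": [0.002, 0, -0.079], "delta_rot": [0, 0, 0]}, {"gripper": 0.2, "linear": [0.002, 0, -0.079], "delta_rot": [0, 0, 0]}, {"gripper": 1, "linear": [0.002, 0, -0.079], "delta_rot": [0, 0, 0]}, {"gripper": 1, "linear": [0.002, 0, -0.079], "delta_rot": [0, 0, 0]}, {"gripper": 1, "linear": [0.002, 0, -0.079], "delta_rot": [0, 0, 0]}, {"gripper": 1, "linear": [0.002, 0, -0.079], "delta_rot": [0, 0, 0]}])

```text
clock: 23.15
position: [0.6297, -0.006, 0.081]
ee_rot: [0.001, 0.759, 0.651, 0.001]
contact_force: [-2.4, -0.0, 6.2]
width: 0.0108
gripper_force: 42.1
```

Call:
send_rows(increments=[{"gripper": 1, "linear": [0, 0, 0], "delta_rot": [0, 0, -0.14]}, {"gripper": 1, "linear": [0, 0, 0], "delta_rot": [0, 0, -0.28]}, {"gripper": 1, "linear": [0, 0, 0], "delta_rot": [0, 0, -0.42]}, {"gripper": 1, "linear": [0, 0, 0], "delta_rot": [0, 0, -0.56]}, {"gripper": 1, "linear": [0, 0, 0], "delta_rot": [0, 0, -0.7]}, {"gripper": 1, "linear": [0, 0, 0], "delta_rot": [0, 0, -0.84]}, {"gripper": 1, "linear": [0, 0, 0], "delta_rot": [0, 0, -0.98]}, {"gripper": 1, "linear": [0, 0, 0], "delta_rot": [0, 0, -1.12]}])

```text
clock: 23.95
position: [0.6296, -0.0059, 0.081]
ee_rot: [0.0, 0.989, 0.145, 0.001]
contact_force: [-2.4, 0.6, 6.5]
width: 0.0109
gripper_force: 42.2
```

Call:
send_rows(increments=[{"gripper": 1, "linear": [0, 0, 0], "delta_rot": [0, 0, -0.08]}, {"gripper": 1, "linear": [0, 0, 0], "delta_rot": [0, 0, -0.08]}, {"gripper": 1, "linear": [0, 0, 0], "delta_rot": [0, 0, -0.08]}])

```text
clock: 24.25
position: [0.6296, -0.0059, 0.081]
ee_rot: [0.0, 0.994, 0.108, 0.001]
contact_force: [-3.0, 0.9, 6.5]
width: 0.0107
gripper_force: 42.2
```

```bash
python3 -c "
from h import *
st();print(get_state()['moment'])"
```

```text
t 24.25 pos [ 0.6296 -0.0059  0.081 ] psi -1.3543 tilt [ 0.0016 -0.0002] F [-3.   0.9  6.5] w 0.010726793511548937 gf 42.15579450130463 q [-0.12  0.47  1.6   0.    1.07  1.23]
[ 0.02406424  0.54184571 -0.08980309]
```

Call:
send_rows(increments=[{"gripper": 0.2, "linear": [0, 0, 0], "delta_rot": [0, 0, 0]}, {"gripper": 0.2, "linear": [0, 0, 0], "delta_rot": [0, 0, 0]}, {"gripper": 0.2, "linear": [0, 0, 0.04], "delta_rot": [0, 0, 0]}, {"gripper": 0.2, "linear": [0, 0, 0.08], "delta_rot": [0, 0, 0]}, {"gripper": 0.2, "linear": [-0.03, 0.03, 0.08], "delta_rot": [0, 0, 0.14]}, {"gripper": 0.2, "linear": [-0.06, 0.06, 0.08], "delta_rot": [0, 0, 0.28]}, {"gripper": 0.2, "linear": [-0.09, 0.09, 0.08], "delta_rot": [0, 0, 0.42]}, {"gripper": 0.2, "linear": [-0.12, 0.12, 0.08], "delta_rot": [0, 0, 0.56]}])

```text
clock: 25.05
position: [0.5085, 0.1148, 0.1593]
ee_rot: [0.0, 0.925, 0.381, 0.001]
contact_force: [0.4, 0.1, -0.4]
width: 0.0346
gripper_force: 0.0
```

Call:
send_rows(increments=[{"gripper": 0.2, "linear": [-0.03, 0.03, 0], "delta_rot": [0, 0, 0.14]}, {"gripper": 0.2, "linear": [-0.052, 0.059, 0], "delta_rot": [0, 0, 0.28]}, {"gripper": 0.2, "linear": [-0.052, 0.059, 0], "delta_rot": [0, 0, 0.42]}, {"gripper": 0.2, "linear": [-0.052, 0.059, 0], "delta_rot": [0, 0, 0.44]}, {"gripper": 0.2, "linear": [-0.052, 0.059, 0], "delta_rot": [0, 0, 0.44]}, {"gripper": 0.2, "linear": [-0.052, 0.059, 0], "delta_rot": [0, 0, 0.44]}])

```text
clock: 25.65
position: [0.4581, 0.1725, 0.1592]
ee_rot: [0.0, 0.821, 0.57, 0.0]
contact_force: [0.4, -0.5, -0.4]
width: 0.0344
gripper_force: 0.0
```

```bash
python3 -c "
from h import *
st()"
```

```text
t 25.65 pos [0.4581 0.1725 0.1592] psi -0.3569 tilt [ 0.0005 -0.0001] F [ 0.4 -0.5 -0.4] w 0.03436188577500664 gf 0.0 q [ 0.22  0.2   1.8  -0.    1.14  0.58]
```

Call:
send_rows(increments=[{"gripper": 0.2, "linear": [-0.001, 0, -0.04], "delta_rot": [0, 0, 0]}, {"gripper": 0.2, "linear": [-0.001, 0, -0.07], "delta_rot": [0, 0, 0]}, {"gripper": 0.2, "linear": [-0.001, 0, -0.08], "delta_rot": [0, 0, 0]}, {"gripper": 0.2, "linear": [-0.001, 0, -0.08], "delta_rot": [0, 0, 0]}, {"gripper": 1, "linear": [-0.001, 0, -0.08], "delta_rot": [0, 0, 0]}, {"gripper": 1, "linear": [-0.001, 0, -0.08], "delta_rot": [0, 0, 0]}, {"gripper": 1, "linear": [-0.001, 0, -0.08], "delta_rot": [0, 0, 0]}, {"gripper": 1, "linear": [-0.001, 0, -0.08], "delta_rot": [0, 0, 0]}])

```text
clock: 26.45
position: [0.4574, 0.1733, 0.0806]
ee_rot: [0.001, 0.821, 0.572, 0.001]
contact_force: [-1.1, 0.3, 5.5]
width: 0.0111
gripper_force: 42.5
```

Call:
send_rows(increments=[{"gripper": 1, "linear": [0, 0, 0], "delta_rot": [0, 0, -0.14]}, {"gripper": 1, "linear": [0, 0, 0], "delta_rot": [0, 0, -0.28]}, {"gripper": 1, "linear": [0, 0, 0], "delta_rot": [0, 0, -0.42]}, {"gripper": 1, "linear": [0, 0, 0], "delta_rot": [0, 0, -0.56]}, {"gripper": 1, "linear": [0, 0, 0], "delta_rot": [0, 0, -0.7]}, {"gripper": 1, "linear": [0, 0, 0], "delta_rot": [0, 0, -0.84]}, {"gripper": 1, "linear": [0, 0, 0], "delta_rot": [0, 0, -0.98]}, {"gripper": 1, "linear": [0, 0, 0], "delta_rot": [0, 0, -1.0]}])

```text
clock: 27.25
position: [0.4575, 0.173, 0.0805]
ee_rot: [0.0, 0.994, 0.107, 0.002]
contact_force: [-0.5, -1.2, 5.1]
width: 0.0107
gripper_force: 42.7
```

Call:
send_rows(increments=[{"gripper": 1, "linear": [0, 0, 0], "delta_rot": [0, 0, 0]}, {"gripper": 1, "linear": [0, 0, 0], "delta_rot": [0, 0, 0]}])

```text
clock: 27.45
position: [0.4575, 0.173, 0.0805]
ee_rot: [0.0, 0.994, 0.108, 0.002]
contact_force: [0.1, -0.6, 5.6]
width: 0.0109
gripper_force: 42.5
```

```bash
python3 -c "
from h import *
st();print(get_state()['moment'])"
```

```text
t 27.45 pos [0.4575 0.173  0.0805] psi -1.3539 tilt [ 0.0031 -0.    ] F [ 0.1 -0.6  5.6] w 0.010903436185072512 gf 42.45145618915558 q [ 0.22  0.29  1.91 -0.    0.94  1.57]
[-0.1602118   0.06982508 -0.04655854]
```

Call:
send_rows(increments=[{"gripper": 0.2, "linear": [0, 0, 0], "delta_rot": [0, 0, 0]}, {"gripper": 0.2, "linear": [0, 0, 0], "delta_rot": [0, 0, 0]}, {"gripper": 0.2, "linear": [0, 0, 0.04], "delta_rot": [0, 0, 0]}, {"gripper": 0.2, "linear": [0, 0, 0.08], "delta_rot": [0, 0, 0]}, {"gripper": 0.2, "linear": [0, 0, 0.08], "delta_rot": [0, 0, 0.14]}, {"gripper": 0.2, "linear": [0, 0, 0.08], "delta_rot": [0, 0, 0.28]}, {"gripper": 0.2, "linear": [0, 0, 0.08], "delta_rot": [0, 0, 0.42]}, {"gripper": 0.2, "linear": [0, 0, 0.08], "delta_rot": [0, 0, 0.56]}])

```text
clock: 28.25
position: [0.4562, 0.173, 0.1592]
ee_rot: [0.0, 0.924, 0.381, 0.0]
contact_force: [0.6, 0.7, 0.8]
width: 0.0344
gripper_force: 0.0
```

Call:
send_rows(increments=[{"gripper": 0.2, "linear": [0, 0, 0], "delta_rot": [0, 0, 1.1]}, {"gripper": 0.2, "linear": [0, 0, 0], "delta_rot": [0, 0, 1.1]}, {"gripper": 0.2, "linear": [0, 0, 0], "delta_rot": [0, 0, 1.1]}, {"gripper": 0.2, "linear": [0, 0, 0], "delta_rot": [0, 0, 1.1]}, {"gripper": 0.2, "linear": [0, 0, 0], "delta_rot": [0, 0, 1.1]}, {"gripper": 0.2, "linear": [0, 0, 0], "delta_rot": [0, 0, 1.1]}, {"gripper": 0.2, "linear": [0, 0, 0], "delta_rot": [0, 0, 1.1]}, {"gripper": 0.2, "linear": [0, 0, 0], "delta_rot": [0, 0, 1.1]}])

```text
clock: 29.05
position: [0.4562, 0.173, 0.159]
ee_rot: [-0.0, 0.59, 0.808, -0.0]
contact_force: [-0.2, 0.5, 0.8]
width: 0.034
gripper_force: 0.0
```

Call:
send_rows(increments=[{"gripper": 0.2, "linear": [0, 0, 0], "delta_rot": [0, 0, 1.0]}, {"gripper": 0.2, "linear": [0, 0, 0], "delta_rot": [0, 0, 1.0]}, {"gripper": 0.2, "linear": [0, 0, 0], "delta_rot": [0, 0, 1.0]}, {"gripper": 0.2, "linear": [0, 0, 0], "delta_rot": [0, 0, 1.0]}, {"gripper": 0.2, "linear": [0, 0, 0], "delta_rot": [0, 0, 1.0]}, {"gripper": 0.2, "linear": [0, 0, 0], "delta_rot": [0, 0, 1.0]}, {"gripper": 0.2, "linear": [0, 0, 0], "delta_rot": [0, 0, 1.0]}, {"gripper": 0.2, "linear": [0, 0, 0], "delta_rot": [0, 0, 1.0]}])

```text
clock: 29.85
position: [0.4562, 0.173, 0.1591]
ee_rot: [-0.0, 0.132, 0.991, -0.0]
contact_force: [-0.2, 0.2, 0.0]
width: 0.0342
gripper_force: 0.0
```

Call:
send_rows(increments=[{"gripper": 0.2, "linear": [0, 0, 0], "delta_rot": [0, 0, 0.15]}, {"gripper": 0.2, "linear": [0, 0, 0], "delta_rot": [0, 0, 0.3]}, {"gripper": 0.2, "linear": [0, 0, 0], "delta_rot": [0, 0, 0.45]}, {"gripper": 0.2, "linear": [0, 0, 0], "delta_rot": [0, 0, 0.48]}, {"gripper": 0.2, "linear": [0, 0, 0], "delta_rot": [0, 0, 0.48]}])

```text
clock: 30.35
position: [0.4562, 0.173, 0.1591]
ee_rot: [-0.0, -0.106, 0.994, 0.0]
contact_force: [-0.2, -0.9, 0.8]
width: 0.034
gripper_force: 0.0
```

```bash
python3 - <<'E'
from h import *
st()
d=cam('scene')
cv2.imwrite('pics/8.png',cv2.resize(d['img'][110:260,220:370],(600,600),interpolation=cv2.INTER_CUBIC))
E
```

```text
t 30.35 pos [0.4562 0.173  0.1591] psi 1.7838 tilt [-0.0002  0.    ] F [-0.2 -0.9  0.8] w 0.034036400946887924 gf 0.0 q [ 0.22  0.2   1.8   0.    1.14 -1.56]
```

View pics/8.png

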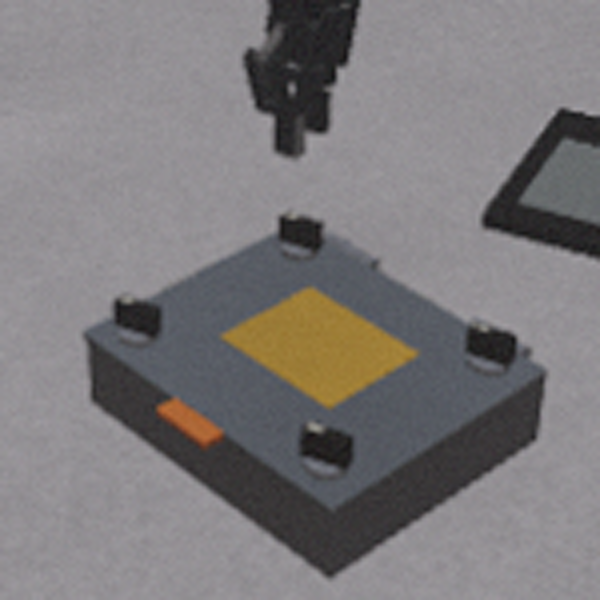

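Call:
send_rows(increments=[{"gripper": 0.2, "linear": [0.001, 0, -0.04], "delta_rot": [0, 0, 0]}, {"gripper": 0.2, "linear": [0.001, 0, -0.07], "delta_rot": [0, 0, 0]}, {"gripper": 0.2, "linear": [0.001, 0, -0.08], "delta_rot": [0, 0, 0]}, {"gripper": 0.2, "linear": [0.001, 0, -0.08], "delta_rot": [0, 0, 0]}, {"gripper": 1, "linear": [0.001, 0, -0.08], "delta_rot": [0, 0, 0]}, {"gripper": 1, "linear": [0.001, 0, -0.08], "delta_rot": [0, 0, 0]}, {"gripper": 1, "linear": [0.001, 0, -0.08], "delta_rot": [0, 0, 0]}, {"gripper": 1, "linear": [0.001, 0, -0.08], "delta_rot": [0, 0, 0]}])

```text
clock: 31.2
position: [0.4586, 0.1733, 0.0807]
ee_rot: [0.002, -0.107, 0.994, 0.0]
contact_force: [-0.2, 1.2, 5.4]
width: 0.0107
gripper_force: 42.7
```

Call:
send_rows(increments=[{"gripper": 1, "linear": [0, 0, 0], "delta_rot": [0, 0, -0.14]}, {"gripper": 1, "linear": [0, 0, 0], "delta_rot": [0, 0, -0.28]}, {"gripper": 1, "linear": [0, 0, 0], "delta_rot": [0, 0, -0.42]}, {"gripper": 1, "linear": [0, 0, 0], "delta_rot": [0, 0, -0.56]}, {"gripper": 1, "linear": [0, 0, 0], "delta_rot": [0, 0, -0.7]}, {"gripper": 1, "linear": [0, 0, 0], "delta_rot": [0, 0, -0.84]}, {"gripper": 1, "linear": [0, 0, 0], "delta_rot": [0, 0, -0.98]}, {"gripper": 1, "linear": [0, 0, 0], "delta_rot": [0, 0, -1.08]}])

```text
clock: 32.0
position: [0.4582, 0.172, 0.0806]
ee_rot: [0.002, 0.421, 0.907, -0.0]
contact_force: [-1.1, -3.2, 7.9]
width: 0.0105
gripper_force: 43.0
```

Call:
send_rows(increments=[{"gripper": 1, "linear": [0, 0, 0], "delta_rot": [0, 0, -0.05]}, {"gripper": 1, "linear": [0, 0, 0], "delta_rot": [0, 0, -0.09]}, {"gripper": 1, "linear": [0, 0, 0], "delta_rot": [0, 0, -0.09]}])

```text
clock: 32.3
position: [0.4581, 0.1719, 0.0806]
ee_rot: [0.002, 0.459, 0.889, -0.0]
contact_force: [-1.0, -4.8, 7.9]
width: 0.0108
gripper_force: 43.1
```

```bash
python3 -c "
from h import *
st();print(get_state()['moment'])"
```

```text
t 32.3 pos [0.4581 0.1719 0.0806] psi 0.6176 tilt [ 0.0023 -0.0023] F [-1.  -4.8  7.9] w 0.01083553462402653 gf 43.10788571834564 q [ 0.22  0.29  1.91 -0.    0.94 -0.4 ]
[-0.62474711  0.12490684  0.36252755]
```

Call:
send_rows(increments=[{"gripper": 0.2, "linear": [0, 0, 0], "delta_rot": [0, 0, 0]}, {"gripper": 0.2, "linear": [0, 0, 0], "delta_rot": [0, 0, 0]}, {"gripper": 0.2, "linear": [0, 0, 0.04], "delta_rot": [0, 0, 0]}, {"gripper": 0.2, "linear": [0, 0, 0.08], "delta_rot": [0, 0, 0]}, {"gripper": 0.2, "linear": [0.03, -0.03, 0.08], "delta_rot": [0, 0, 0.14]}, {"gripper": 0.2, "linear": [0.06, -0.06, 0.08], "delta_rot": [0, 0, 0.28]}, {"gripper": 0.2, "linear": [0.09, -0.09, 0.08], "delta_rot": [0, 0, 0.42]}, {"gripper": 0.2, "linear": [0.12, -0.12, 0.08], "delta_rot": [0, 0, 0.56]}])

```text
clock: 33.1
position: [0.5782, 0.0522, 0.1592]
ee_rot: [-0.0, 0.193, 0.981, 0.0]
contact_force: [0.6, 0.1, 0.8]
width: 0.034
gripper_force: 0.0
```

Call:
send_rows(increments=[{"gripper": 0.2, "linear": [0.03, -0.03, 0], "delta_rot": [0, 0, 0.14]}, {"gripper": 0.2, "linear": [0.052, -0.058, 0], "delta_rot": [0, 0, 0.28]}, {"gripper": 0.2, "linear": [0.052, -0.058, 0], "delta_rot": [0, 0, 0.42]}, {"gripper": 0.2, "linear": [0.052, -0.058, 0], "delta_rot": [0, 0, 0.56]}, {"gripper": 0.2, "linear": [0.052, -0.058, 0], "delta_rot": [0, 0, 0.62]}, {"gripper": 0.2, "linear": [0.052, -0.058, 0], "delta_rot": [0, 0, 0.62]}, {"gripper": 0.2, "linear": [0.052, -0.058, 0], "delta_rot": [0, 0, 0.62]}])

```text
clock: 33.8
position: [0.6292, -0.0048, 0.1589]
ee_rot: [-0.0, -0.112, 0.994, 0.0]
contact_force: [0.1, -0.0, -0.9]
width: 0.0343
gripper_force: 0.0
```

```bash
python3 -c "
from h import *
st()"
```

```text
t 33.8 pos [ 0.6292 -0.0048  0.1589] psi 1.7947 tilt [-0.0005  0.0004] F [ 0.1 -0.  -0.9] w 0.034258896779842916 gf 0.0 q [-0.12  0.4   1.5   0.    1.24 -1.91]
```

Call:
send_rows(increments=[{"gripper": 0.2, "linear": [0, -0.001, -0.04], "delta_rot": [0, 0, -0.01]}, {"gripper": 0.2, "linear": [0, -0.001, -0.07], "delta_rot": [0, 0, -0.01]}, {"gripper": 0.2, "linear": [0, -0.001, -0.08], "delta_rot": [0, 0, -0.01]}, {"gripper": 0.2, "linear": [0, -0.001, -0.08], "delta_rot": [0, 0, -0.01]}, {"gripper": 1, "linear": [0, -0.001, -0.08], "delta_rot": [0, 0, -0.01]}, {"gripper": 1, "linear": [0, -0.001, -0.08], "delta_rot": [0, 0, -0.01]}, {"gripper": 1, "linear": [0, -0.001, -0.08], "delta_rot": [0, 0, -0.01]}, {"gripper": 1, "linear": [0, -0.001, -0.08], "delta_rot": [0, 0, -0.01]}])

```text
clock: 34.6
position: [0.6306, -0.0057, 0.081]
ee_rot: [0.002, -0.107, 0.994, 0.0]
contact_force: [0.5, 2.1, 5.5]
width: 0.0108
gripper_force: 43.1
```

Call:
send_rows(increments=[{"gripper": 1, "linear": [0, 0, 0], "delta_rot": [0, 0, -0.14]}, {"gripper": 1, "linear": [0, 0, 0], "delta_rot": [0, 0, -0.28]}, {"gripper": 1, "linear": [0, 0, 0], "delta_rot": [0, 0, -0.42]}, {"gripper": 1, "linear": [0, 0, 0], "delta_rot": [0, 0, -0.56]}, {"gripper": 1, "linear": [0, 0, 0], "delta_rot": [0, 0, -0.7]}, {"gripper": 1, "linear": [0, 0, 0], "delta_rot": [0, 0, -0.84]}, {"gripper": 1, "linear": [0, 0, 0], "delta_rot": [0, 0, -0.98]}, {"gripper": 1, "linear": [0, 0, 0], "delta_rot": [0, 0, -1.08]}])

```text
clock: 35.4
position: [0.6303, -0.0066, 0.081]
ee_rot: [0.002, 0.421, 0.907, 0.0]
contact_force: [-0.4, -1.0, 4.8]
width: 0.0113
gripper_force: 43.2
```

Call:
send_rows(increments=[{"gripper": 1, "linear": [0, 0, 0], "delta_rot": [0, 0, -0.05]}, {"gripper": 1, "linear": [0, 0, 0], "delta_rot": [0, 0, -0.09]}, {"gripper": 1, "linear": [0, 0, 0], "delta_rot": [0, 0, -0.09]}])

```text
clock: 35.7
position: [0.6302, -0.0066, 0.081]
ee_rot: [0.002, 0.459, 0.888, -0.0]
contact_force: [0.5, 0.3, 5.5]
width: 0.0104
gripper_force: 43.3
```

```bash
python3 -c "
from h import *
st();print(get_state()['moment'])"
```

```text
t 35.7 pos [ 0.6302 -0.0066  0.081 ] psi 0.6167 tilt [ 0.0028 -0.0015] F [0.5 0.3 5.5] w 0.01044448229676175 gf 43.30374240875244 q [-0.12  0.47  1.6  -0.    1.07 -0.74]
[-0.01182559  0.16832188  0.34254828]
```

Call:
send_rows(increments=[{"gripper": 0.2, "linear": [0, 0, 0], "delta_rot": [0, 0, 0]}, {"gripper": 0.2, "linear": [0, 0, 0], "delta_rot": [0, 0, 0]}, {"gripper": 0.2, "linear": [0, 0, 0.04], "delta_rot": [0, 0, 0]}, {"gripper": 0.2, "linear": [0, 0, 0.08], "delta_rot": [0, 0, 0]}, {"gripper": 0.2, "linear": [0, 0.03, 0.08], "delta_rot": [0, 0, 0.14]}, {"gripper": 0.2, "linear": [0, 0.06, 0.08], "delta_rot": [0, 0, 0.28]}, {"gripper": 0.2, "linear": [0.01, 0.09, 0.08], "delta_rot": [0, 0, 0.42]}, {"gripper": 0.2, "linear": [0.01, 0.12, 0.08], "delta_rot": [0, 0, 0.56]}])

```text
clock: 36.5
position: [0.6402, 0.1148, 0.1591]
ee_rot: [0.001, 0.194, 0.981, 0.0]
contact_force: [0.2, -0.9, 0.0]
width: 0.0343
gripper_force: 0.0
```

Call:
send_rows(increments=[{"gripper": 0.2, "linear": [0, 0.02, 0], "delta_rot": [0, 0, 0.14]}, {"gripper": 0.2, "linear": [0.006, 0.038, 0], "delta_rot": [0, 0, 0.28]}, {"gripper": 0.2, "linear": [0.006, 0.038, 0], "delta_rot": [0, 0, 0.42]}, {"gripper": 0.2, "linear": [0.006, 0.038, 0], "delta_rot": [0, 0, 0.56]}, {"gripper": 0.2, "linear": [0.006, 0.038, 0], "delta_rot": [0, 0, 0.61]}, {"gripper": 0.2, "linear": [0.006, 0.038, 0], "delta_rot": [0, 0, 0.61]}, {"gripper": 0.2, "linear": [0.006, 0.038, 0], "delta_rot": [0, 0, 0.61]}])

```text
clock: 37.2
position: [0.6452, 0.1519, 0.159]
ee_rot: [-0.0, -0.107, 0.994, 0.0]
contact_force: [0.5, 0.4, -0.9]
width: 0.0344
gripper_force: 0.0
```

```bash
python3 -c "
from h import *
st()"
```

```text
t 37.2 pos [0.6452 0.1519 0.159 ] psi 1.7847 tilt [-0.0005 -0.0001] F [ 0.5  0.4 -0.9] w 0.03438590554188305 gf 0.0 q [ 0.13  0.45  1.42  0.    1.28 -1.66]
```

Call:
send_rows(increments=[{"gripper": 0.2, "linear": [0.001, 0.001, -0.04], "delta_rot": [0, 0, 0]}, {"gripper": 0.2, "linear": [0.001, 0.001, -0.07], "delta_rot": [0, 0, 0]}, {"gripper": 0.2, "linear": [0.001, 0.001, -0.08], "delta_rot": [0, 0, 0]}, {"gripper": 0.2, "linear": [0.001, 0.001, -0.08], "delta_rot": [0, 0, 0]}, {"gripper": 1, "linear": [0.001, 0.001, -0.08], "delta_rot": [0, 0, 0]}, {"gripper": 1, "linear": [0.001, 0.001, -0.08], "delta_rot": [0, 0, 0]}, {"gripper": 1, "linear": [0.001, 0.001, -0.08], "delta_rot": [0, 0, 0]}, {"gripper": 1, "linear": [0.001, 0.001, -0.08], "delta_rot": [0, 0, 0]}])

```text
clock: 38.0
position: [0.6476, 0.1536, 0.0811]
ee_rot: [0.002, -0.107, 0.994, 0.0]
contact_force: [0.2, 1.7, 5.6]
width: 0.0111
gripper_force: 43.3
```

Call:
send_rows(increments=[{"gripper": 1, "linear": [0, 0, 0], "delta_rot": [0, 0, -0.14]}, {"gripper": 1, "linear": [0, 0, 0], "delta_rot": [0, 0, -0.28]}, {"gripper": 1, "linear": [0, 0, 0], "delta_rot": [0, 0, -0.42]}, {"gripper": 1, "linear": [0, 0, 0], "delta_rot": [0, 0, -0.56]}, {"gripper": 1, "linear": [0, 0, 0], "delta_rot": [0, 0, -0.7]}, {"gripper": 1, "linear": [0, 0, 0], "delta_rot": [0, 0, -0.84]}, {"gripper": 1, "linear": [0, 0, 0], "delta_rot": [0, 0, -0.98]}, {"gripper": 1, "linear": [0, 0, 0], "delta_rot": [0, 0, -1.08]}])

```text
clock: 38.8
position: [0.6471, 0.1522, 0.0812]
ee_rot: [0.002, 0.421, 0.907, -0.0]
contact_force: [-0.6, -1.4, 6.2]
width: 0.0108
gripper_force: 43.5
```

Call:
send_rows(increments=[{"gripper": 1, "linear": [0, 0, 0], "delta_rot": [0, 0, -0.05]}, {"gripper": 1, "linear": [0, 0, 0], "delta_rot": [0, 0, -0.09]}, {"gripper": 1, "linear": [0, 0, 0], "delta_rot": [0, 0, -0.09]}])

```text
clock: 39.1
position: [0.647, 0.1522, 0.0811]
ee_rot: [0.001, 0.459, 0.888, -0.0]
contact_force: [-0.3, -1.1, 6.2]
width: 0.0104
gripper_force: 43.6
```

```bash
python3 -c "
from h import *
st();print(get_state()['moment'])"
```

```text
t 39.1 pos [0.647  0.1522 0.0811] psi 0.6173 tilt [ 0.0025 -0.0016] F [-0.3 -1.1  6.2] w 0.010449701369973828 gf 43.5784649848938 q [ 0.13  0.51  1.51 -0.    1.11 -0.49]
[-0.23550404  0.20434747  0.40944116]
```

C next: (0.4405, 0.014), Δ(-0.2065,-0.138).

Call:
send_rows(increments=[{"gripper": 0.2, "linear": [0, 0, 0], "delta_rot": [0, 0, 0]}, {"gripper": 0.2, "linear": [0, 0, 0], "delta_rot": [0, 0, 0]}, {"gripper": 0.2, "linear": [0, 0, 0.04], "delta_rot": [0, 0, 0]}, {"gripper": 0.2, "linear": [0, 0, 0.08], "delta_rot": [0, 0, 0]}, {"gripper": 0.2, "linear": [-0.04, -0.03, 0.08], "delta_rot": [0, 0, 0.14]}, {"gripper": 0.2, "linear": [-0.08, -0.05, 0.08], "delta_rot": [0, 0, 0.28]}, {"gripper": 0.2, "linear": [-0.12, -0.08, 0.08], "delta_rot": [0, 0, 0.42]}, {"gripper": 0.2, "linear": [-0.15, -0.1, 0.08], "delta_rot": [0, 0, 0.56]}])

```text
clock: 39.9
position: [0.4933, 0.0518, 0.1589]
ee_rot: [-0.001, 0.193, 0.981, -0.001]
contact_force: [-0.2, 0.2, -0.1]
width: 0.034
gripper_force: 0.0
```

Call:
send_rows(increments=[{"gripper": 0.2, "linear": [-0.03, -0.02, 0], "delta_rot": [0, 0, 0.14]}, {"gripper": 0.2, "linear": [-0.056, -0.038, 0], "delta_rot": [0, 0, 0.28]}, {"gripper": 0.2, "linear": [-0.056, -0.038, 0], "delta_rot": [0, 0, 0.42]}, {"gripper": 0.2, "linear": [-0.056, -0.038, 0], "delta_rot": [0, 0, 0.56]}, {"gripper": 0.2, "linear": [-0.056, -0.038, 0], "delta_rot": [0, 0, 0.61]}, {"gripper": 0.2, "linear": [-0.056, -0.038, 0], "delta_rot": [0, 0, 0.61]}, {"gripper": 0.2, "linear": [-0.056, -0.038, 0], "delta_rot": [0, 0, 0.61]}])

```text
clock: 40.6
position: [0.4402, 0.015, 0.1591]
ee_rot: [-0.0, -0.107, 0.994, 0.0]
contact_force: [-1.2, 0.2, 0.1]
width: 0.034
gripper_force: 0.0
```

```bash
python3 -c "
from h import *
st()"
```

```text
t 40.6 pos [0.4402 0.015  0.1591] psi 1.7848 tilt [-0.0003  0.0001] F [-1.2  0.2  0.1] w 0.03403585962388342 gf 0.0 q [-0.12  0.13  1.89  0.    1.12 -1.91]
```

Call:
send_rows(increments=[{"gripper": 0.2, "linear": [0, -0.001, -0.04], "delta_rot": [0, 0, 0]}, {"gripper": 0.2, "linear": [0, -0.001, -0.07], "delta_rot": [0, 0, 0]}, {"gripper": 0.2, "linear": [0, -0.001, -0.08], "delta_rot": [0, 0, 0]}, {"gripper": 0.2, "linear": [0, -0.001, -0.08], "delta_rot": [0, 0, 0]}, {"gripper": 1, "linear": [0, -0.001, -0.08], "delta_rot": [0, 0, 0]}, {"gripper": 1, "linear": [0, -0.001, -0.08], "delta_rot": [0, 0, 0]}, {"gripper": 1, "linear": [0, -0.001, -0.08], "delta_rot": [0, 0, 0]}, {"gripper": 1, "linear": [0, -0.001, -0.08], "delta_rot": [0, 0, 0]}])

```text
clock: 41.4
position: [0.4416, 0.014, 0.0805]
ee_rot: [0.002, -0.107, 0.994, -0.0]
contact_force: [0.5, 0.8, 5.8]
width: 0.0106
gripper_force: 42.6
```

Call:
send_rows(increments=[{"gripper": 1, "linear": [0, 0, 0], "delta_rot": [0, 0, -0.14]}, {"gripper": 1, "linear": [0, 0, 0], "delta_rot": [0, 0, -0.28]}, {"gripper": 1, "linear": [0, 0, 0], "delta_rot": [0, 0, -0.42]}, {"gripper": 1, "linear": [0, 0, 0], "delta_rot": [0, 0, -0.56]}, {"gripper": 1, "linear": [0, 0, 0], "delta_rot": [0, 0, -0.7]}, {"gripper": 1, "linear": [0, 0, 0], "delta_rot": [0, 0, -0.84]}, {"gripper": 1, "linear": [0, 0, 0], "delta_rot": [0, 0, -0.98]}, {"gripper": 1, "linear": [0, 0, 0], "delta_rot": [0, 0, -1.08]}])

```text
clock: 42.2
position: [0.4413, 0.0131, 0.0805]
ee_rot: [0.002, 0.421, 0.907, -0.0]
contact_force: [-0.8, -2.2, 7.5]
width: 0.0108
gripper_force: 42.8
```

Call:
send_rows(increments=[{"gripper": 1, "linear": [0, 0, 0], "delta_rot": [0, 0, -0.05]}, {"gripper": 1, "linear": [0, 0, 0], "delta_rot": [0, 0, -0.09]}, {"gripper": 1, "linear": [0, 0, 0], "delta_rot": [0, 0, -0.09]}])

```text
clock: 42.5
position: [0.4413, 0.0131, 0.0805]
ee_rot: [0.002, 0.459, 0.889, -0.0]
contact_force: [-0.5, -2.5, 6.6]
width: 0.0107
gripper_force: 42.9
```

```bash
python3 -c "
from h import *
st();print(get_state()['moment'])"
```

```text
t 42.5 pos [0.4413 0.0131 0.0805] psi 0.6176 tilt [ 0.0025 -0.0022] F [-0.5 -2.5  6.6] w 0.010693401449934739 gf 42.91013717651367 q [-0.13  0.22  2.01 -0.    0.91 -0.74]
[-0.28872372  0.16317023  0.32113011]
```

Release, retreat and take a last look.

Call:
send_rows(increments=[{"gripper": 0.2, "linear": [0, 0, 0], "delta_rot": [0, 0, 0]}, {"gripper": 0.2, "linear": [0, 0, 0], "delta_rot": [0, 0, 0]}, {"gripper": 0.2, "linear": [0, 0, 0.04], "delta_rot": [0, 0, 0]}, {"gripper": 0.2, "linear": [0, 0, 0.09], "delta_rot": [0, 0, 0]}, {"gripper": 0.2, "linear": [-0.02, -0.05, 0.12], "delta_rot": [0, 0, 0]}, {"gripper": 0.2, "linear": [-0.04, -0.1, 0.15], "delta_rot": [0, 0, 0]}, {"gripper": 0.2, "linear": [-0.06, -0.15, 0.15], "delta_rot": [0, 0, 0]}, {"gripper": 0.2, "linear": [-0.06, -0.15, 0.15], "delta_rot": [0, 0, 0]}])

```text
clock: 43.3
position: [0.3795, -0.1386, 0.2305]
ee_rot: [0.001, 0.46, 0.888, -0.001]
contact_force: [0.4, 0.9, -0.6]
width: 0.0343
gripper_force: 0.0
```

```bash
python3 - <<'E'
from h import *
st()
ims=[]
for n,(r,c) in {'top':(145,200),'scene':(140,225)}.items():
    d=cam(n); ims.append(cv2.resize(d['img'][r:r+110,c:c+130],(400,338),interpolation=cv2.INTER_CUBIC))
cv2.imwrite('pics/9.png',np.hstack(ims))
E
```

```text
t 43.3 pos [ 0.3795 -0.1386  0.2305] psi 0.6142 tilt [ 0.0017 -0.0025] F [ 0.4  0.9 -0.6] w 0.034250954916850034 gf 0.0 q [-0.52  0.01  1.83 -0.    1.3  -1.14]
```

View pics/9.png

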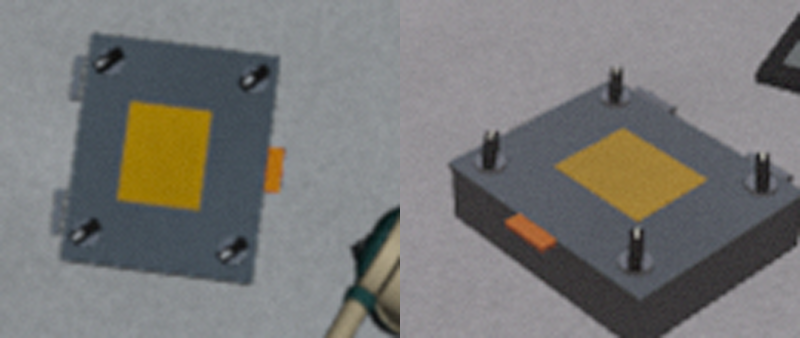

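```bash
python3 -c "
from rig import sign_off
print(sign_off())"
```

```text
the job is handed in; nothing more can be done
None
```

I put the one blue pack on the desk flat in the middle bay, closed the lid, and tightened the four thumbscrews crisscross in two passes, each to its stop; the job is handed in at about 43 s, with no verdict returned.

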